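# Put the printing blocks away in their drawer

## Robot

A 6-joint arm with a two-finger parallel gripper is mounted at the origin on the work surface. World frame = base frame: x ahead of the robot, y to its left, z up, the work surface at z = 0. Lengths are in m, angles in degrees, forces in N, time in s.
With the tool pointing down it reaches from about 0.275 to 0.875 m from the base axis. Payload 12.5 kg.
Tool frame: the origin (TCP) lies at the very end of the fingers, on their centre line; the grasp point (between the pads) lies 19 mm behind it; z points along the fingers, y is the line along which they close (so a half turn about z gives the same grasp; the last joint's range is limited). The gripper opens to 85 mm and grips with 20 to 120 N. Pads are 22 mm wide; open, the fingers measure 114 mm over their backs; the gripper's body (76 mm by 85 mm) begins 54 mm behind the grasp point. The pads swing forward as they close: fully open they stand 13 mm farther back than shut.
Start: joints at [71.299, 20.094, 94.641, -0, 65.266, -4.847], TCP at [0.132, 0.534, 0.231] pointing down, gripper open.
Joint ranges: [-157.81, 157.81], [-45, 120.19], [0.68, 151.7], [-89.99, 269.99], [4.06, 180], [-164.3, 164.3]. Speed limits (degrees/s): [127.2, 127.2, 159.86, 180, 180, 180].

## Interface

Orientations are given as [roll, pitch, yaw] about the fixed x, y, z axes, in that order (R = Rz(yaw) Ry(pitch) Rx(roll)).
In Python, from plant import get_state, capture, calibration, finish_job gives the robot as it stands.
- The arm moves only by the tool servo_tool, never from a script. Its argument "targets" is a list of rows, each a list of 7 numbers: the shift along the tool's x, y, z normalised to -1 to 1, where 1 is 0.4 m, then the turn, a rotation vector about the tool's x, y, z normalised to -1 to 1, where 1 is 0.1 rad, then the closure, from -1 (fully open) to 1 (shut). A call has 1 to 10 rows; each row shifts and turns the commanded pose from where the row before left it, along the tool's axes as they then stand; what a row does not reach is not made up. A row lasts 1/12 s, in which the tool goes at most 41.7 mm and 7.16 degrees, less where a joint would pass 70% of its speed; a pose out of reach is approached as far as the arm can. A call with a number of a shift or a turn outside -1 to 1 is refused whole. A call with a gripper value outside its range is refused whole. The fingers move at their own pace and stop on an object; the grip force is fixed at half the most. Time passes only in rows, so rows that do not move let the fingers close. It gives the time, the measured TCP pose, the force, the opening and the grip force at its end, in the units of the state.
- get_state(): the state, without advancing time (a new reading comes with each control period).
- capture(name): name is "scene" or "top" or "wrist"; returns the picture (400x640x3 uint8, red, green, blue); there is no depth.
- calibration(name): a dict with "fov_y" (degrees; the focal length in pixels is half the picture's height over the tangent of half this angle, whatever the lens; pixels are square), "cx", "cy" (the principal point, pixels), "extrinsics" (4x4, takes a point from world to camera coordinates). Camera axes: x right, y down, z forward; pixel columns grow to the right and rows downward; lengths in m; the calibration is good to about 2 mm. A picture is of the moment at which its call begins: read the wrist's pose just before it. calibration takes no time and is no camera call; for the wrist camera it gives the pose at the moment of the call.
- finish_job(): hands the job in; it is judged then, once.
The state is a dict: "t": time; "joints": joint angles; "qvel": joint speeds; "effort": joint torques, N m; "position": TCP position; "ee_rot": TCP orientation; "contact_force": force on the tool from outside, world axes, zero at the start; "moment": the same for the moment, N m; "grip_width": opening from 0.0 (shut) to 1.0 (fully open); "finger_force": force on a finger pad.
Only numpy, scipy, OpenCV 4.12 (cv2) and the standard library are available. Lean on these libraries where they do the work, as an engineer would, in place of code of your own. Each camera call takes 0.05 s, during which the arm holds its last target. There are 200 camera calls.

## Task

Printing is over: pull the chest's drawer right out, put every wooden printing block lying on the table into the pocket of its own shape in the drawer tray, grip upwards, each sitting flat and fully home, and then push the drawer fully shut. Leave the jar, the tape and the paint pot standing where they are.

Things in the scene. Friction and masses are not known exactly. Their poses are not given: they have to be found in the camera images.
- drawer (a joint): The only drawer of a low plywood chest (215 deep, 330 wide, 97 mm high, fixed on the table). Value in m: 0 shut, 0.19 fully out. It slides towards the robot, along the chest's -x. Slides with about 2.5 N of friction and stays where it is left. At the start it stands 15 to 40 mm ajar.
- drawer_knob (a point): Middle of the dark wooden knob on the drawer front: 28 deep (x), 26 wide (y), 34 mm high, 62 mm over the table, its middle 32 mm out from the front, 18 mm free behind it. x points from the knob into the chest; the drawer opens along -x. The front is 84 mm high, the chest 97; a gripper can take the knob from above at its middle.
- bead_jar: Bystander: green glass jar of beads with a metal lid, 64 across, 70 mm high, loose among the blocks. Origin: underside.
- tape_roll: Bystander: roll of grey tape lying flat, 84 across, 45 mm high, loose among the blocks. Origin: underside.
- paint_pot: Bystander: plastic paint pot with a white lid, 72 across, 75 mm high, loose on the table left of the drawer. Origin: underside.
- block_round: Round printing block of pale wood: disc 66 mm across, 18 thick. On its middle stands an upright grip, 40 long (block x) by 24 wide (block y) by 38 high, 18 to 56 mm above the underside. Origin: underside, straight below the middle of the grip; z up out of the grip. About 110 g. None = not there today.
- block_cross: Plus-shaped printing block of pale wood: 70 x 70 mm over all, arms 28 wide, 18 thick. On its middle stands an upright grip, 40 long (block x) by 24 wide (block y) by 38 high, 18 to 56 mm above the underside. Origin: underside, straight below the middle of the grip; z up out of the grip. About 110 g. None = not there today.
- block_rect: Oblong printing block of pale wood: 46 mm along its x, 74 along its y, 18 thick. On its middle stands an upright grip, 40 long (block x) by 24 wide (block y) by 38 high, 18 to 56 mm above the underside. Origin: underside, straight below the middle of the grip; z up out of the grip. About 110 g. None = not there today.
- block_tee: T-shaped printing block of pale wood, 18 mm thick: crossbar from x -28 to 0 and y -35 to 35, stem from x 0 to 42 and y -14 to 14 (mm, from the origin). On its middle stands an upright grip, 40 long (block x) by 24 wide (block y) by 38 high, 18 to 56 mm above the underside. Origin: underside, straight below the middle of the grip; z up out of the grip. About 110 g. None = not there today.
- block_square: Square printing block of pale wood: 60 x 60 mm, 18 thick. On its middle stands an upright grip, 40 long (block x) by 24 wide (block y) by 38 high, 18 to 56 mm above the underside. Origin: underside, straight below the middle of the grip; z up out of the grip. About 110 g. None = not there today.
- block_ell: L-shaped printing block of pale wood, 18 mm thick: one arm from x -29 to 1 and y -29 to 41, the other from x 1 to 41 and y -29 to 1 (mm, from the origin). On its middle stands an upright grip, 40 long (block x) by 24 wide (block y) by 38 high, 18 to 56 mm above the underside. Origin: underside, straight below the middle of the grip; z up out of the grip. About 110 g. None = not there today.
- pocket_round (a point): Pocket for the round block in the drawer tray: front row, left, seen from the robot. 12 mm deep, 2 mm slack all round; the point is on its floor (18 mm over the table), where the block's origin belongs; axes as the seated block's, x into the chest. Fingers have room along y, not along x. Drawer sides rise 25 mm above the tray; all pockets are free at 0.18 m out.
- pocket_cross (a point): Pocket for the plus-shaped block in the drawer tray: front row, middle, seen from the robot. 12 mm deep, 2 mm slack all round; the point is on its floor (18 mm over the table), where the block's origin belongs; axes as the seated block's, x into the chest. Fingers have room along y, not along x. Drawer sides rise 25 mm above the tray; all pockets are free at 0.18 m out.
- pocket_rect (a point): Pocket for the oblong block in the drawer tray: front row, right, seen from the robot. 12 mm deep, 2 mm slack all round; the point is on its floor (18 mm over the table), where the block's origin belongs; axes as the seated block's, x into the chest. Fingers have room along y, not along x. Drawer sides rise 25 mm above the tray; all pockets are free at 0.18 m out.
- pocket_tee (a point): Pocket for the T-shaped block in the drawer tray: back row, left, stem to the back, seen from the robot. 12 mm deep, 2 mm slack all round; the point is on its floor (18 mm over the table), where the block's origin belongs; axes as the seated block's, x into the chest. Fingers have room along y, not along x. Drawer sides rise 25 mm above the tray; all pockets are free at 0.18 m out.
- pocket_square (a point): Pocket for the square block in the drawer tray: back row, middle, seen from the robot. 12 mm deep, 2 mm slack all round; the point is on its floor (18 mm over the table), where the block's origin belongs; axes as the seated block's, x into the chest. Fingers have room along y, not along x. Drawer sides rise 25 mm above the tray; all pockets are free at 0.18 m out.
- pocket_ell (a point): Pocket for the L-shaped block in the drawer tray: back row, right, L's corner to the front right, seen from the robot. 12 mm deep, 2 mm slack all round; the point is on its floor (18 mm over the table), where the block's origin belongs; axes as the seated block's, x into the chest. Fingers have room along y, not along x. Drawer sides rise 25 mm above the tray; all pockets are free at 0.18 m out.
Not all that is in view belongs to the job. What is shaped like the block_tee but orange is not meant.

How it is judged (in metres and radians):
On the way, in this order (a step that is already met when the one before it is completed fails the run):
1. the drawer is pulled out (at least 150 mm) (value of joint drawer above 0.15 m), for 0.2 s.
2. every block that is there sits home in its own pocket, with the drawer still out (z of block_round in the frame of pocket_round between -0.004 and 0.004 m and horizontal distance between block_round and pocket_round below 0.005 m and angle between each of block_round, block_cross, block_rect, block_tee, block_square, block_ell's own z axis and vertical below 0.06 rad and z of block_cross in the frame of pocket_cross between -0.004 and 0.004 m and horizontal distance between block_cross and pocket_cross below 0.005 m and (angle between the x axis of block_cross and the x axis of pocket_cross, either way round below 0.12 rad or angle between the x axis of block_cross and the y axis of pocket_cross, either way round below 0.12 rad) and z of block_rect in the frame of pocket_rect between -0.004 and 0.004 m and horizontal distance between block_rect and pocket_rect below 0.005 m and angle between the x axis of block_rect and the x axis of pocket_rect, either way round below 0.12 rad and z of block_tee in the frame of pocket_tee between -0.004 and 0.004 m and horizontal distance between block_tee and pocket_tee below 0.005 m and angle between the x axis of block_tee and the x axis of pocket_tee, either way round below 0.12 rad and z of block_square in the frame of pocket_square between -0.004 and 0.004 m and horizontal distance between block_square and pocket_square below 0.005 m and (angle between the x axis of block_square and the x axis of pocket_square, either way round below 0.12 rad or angle between the x axis of block_square and the y axis of pocket_square, either way round below 0.12 rad) and z of block_ell in the frame of pocket_ell between -0.004 and 0.004 m and horizontal distance between block_ell and pocket_ell below 0.005 m and angle between the x axis of block_ell and the x axis of pocket_ell, either way round below 0.12 rad and value of joint drawer above 0.1 m), for 0.2 s.
At the end, for the whole second after the job is handed in: Every block present is in the pocket of its shape: origin within 5 mm sideways and 4 mm in height of the pocket point, tilt under 0.06 rad, turned under 0.12 rad off (quarter turns do for square and plus, any for round), all at rest; drawer within 10 mm of shut (z of block_round in the frame of pocket_round between -0.004 and 0.004 m and horizontal distance between block_round and pocket_round below 0.005 m and angle between each of block_round, block_cross, block_rect, block_tee, block_square, block_ell's own z axis and vertical below 0.06 rad and z of block_cross in the frame of pocket_cross between -0.004 and 0.004 m and horizontal distance between block_cross and pocket_cross below 0.005 m and (angle between the x axis of block_cross and the x axis of pocket_cross, either way round below 0.12 rad or angle between the x axis of block_cross and the y axis of pocket_cross, either way round below 0.12 rad) and z of block_rect in the frame of pocket_rect between -0.004 and 0.004 m and horizontal distance between block_rect and pocket_rect below 0.005 m and angle between the x axis of block_rect and the x axis of pocket_rect, either way round below 0.12 rad and z of block_tee in the frame of pocket_tee between -0.004 and 0.004 m and horizontal distance between block_tee and pocket_tee below 0.005 m and angle between the x axis of block_tee and the x axis of pocket_tee, either way round below 0.12 rad and z of block_square in the frame of pocket_square between -0.004 and 0.004 m and horizontal distance between block_square and pocket_square below 0.005 m and (angle between the x axis of block_square and the x axis of pocket_square, either way round below 0.12 rad or angle between the x axis of block_square and the y axis of pocket_square, either way round below 0.12 rad) and z of block_ell in the frame of pocket_ell between -0.004 and 0.004 m and horizontal distance between block_ell and pocket_ell below 0.005 m and angle between the x axis of block_ell and the x axis of pocket_ell, either way round below 0.12 rad and linear speed of each of block_round, block_cross, block_rect, block_tee, block_square, block_ell below 0.02 m/s and value of joint drawer below 0.01 m and velocity of joint drawer below 0.01 m/s); the robot touches nothing.
It fails at once if the bead jar is knocked over or shoved more than 60 mm (distance of bead_jar from where it was at the start of the episode above 0.06 m or angle between bead_jar's own z axis and vertical above 0.6 rad).
It fails at once if the tape roll is knocked over or shoved more than 60 mm (distance of tape_roll from where it was at the start of the episode above 0.06 m or angle between tape_roll's own z axis and vertical above 0.6 rad).
It fails at once if the paint pot is knocked over or shoved more than 60 mm (distance of paint_pot from where it was at the start of the episode above 0.06 m or angle between paint_pot's own z axis and vertical above 0.6 rad).
Of block_round, block_cross, block_rect, block_tee, block_square, block_ell only 4 to 6 are there at a start; the rules pass over those that are not, and their reading is None.
At some moment in a run one of block_round, block_cross, block_rect, block_tee, block_square, block_ell may be knocked a few centimetres aside while the robot is not near it.
Once in a run the grip may slacken for a moment while it holds something.
It also fails if it takes over 210 s, if anything falls off the work surface, if the arm or the gripper's body presses on something with over 40 N, if the wrist force passes 120 N, or if a joint passes its speed limit or range.

## Working session

There is one attempt and no reset: what is moved stays moved. The work goes in short steps, Python scripts to look and compute and a tool call to move; the robot and the scene stay as the last step left them, time stands still between calls to the robot, and variables do not carry over. Pictures are saved under pics/ and viewed, at most 14 in all, crops included, and the job is handed in when it is done.

Besides the shell and the picture viewer there is one more tool, called after "Call:" as name(argument=value, ...), one argument or row to a line, values as JSON. servo_tool: Moves the arm, as the interface text tells. Scaled input: -1 to 1 covers 0.4 m each way for a shift and 0.1 rad each way for a turn. Its arguments: {"type":"object","properties":{"targets":{"type":"array"}},"required":["targets"]}

```bash
mkdir -p pics; ls; python3 - <<'E'
from plant import *
import cv2,numpy as np
print(get_state())
for n in("scene","top","wrist"):
    c=calibration(n);print(n,c['fov_y'],c['cx'],c['cy'],np.round(c['extrinsics'],3).tolist(), [k for k in c])
    cv2.imwrite(f'pics/{n}0.png',capture(n)[:,:,::-1])
E
```

```text
pics
{'t': 0.0, 'joints': array([ 7.12965575e+01,  2.01267116e+01,  9.46742238e+01, -5.83910059e-04,
        6.52668593e+01, -4.84483093e+00]), 'qvel': array([-0.02552625,  0.07348032,  0.17736923, -0.08431997,  0.11010198,
       -0.01275366]), 'effort': array([ 1.70145115e-03, -5.06094217e+01, -2.91409367e+01,  2.46075280e-05,
        4.48565537e-03,  6.24723884e-05]), 'position': array([0.13159363, 0.53370103, 0.23075382]), 'ee_rot': array([-1.79932403e+02, -5.19760925e-03,  1.66141630e+02]), 'contact_force': array([ 0.46058404, -0.04680519,  0.56891158]), 'moment': array([-0.03433895,  0.00887478,  0.05537761]), 'finger_force': 0.0, 'grip_width': 0.9976384196887891}
scene 50.21211124744139 327.2467873721082 205.50291250687533 [[-0.799, 0.602, -0.006, 0.417], [0.48, 0.631, -0.609, -0.21], [-0.362, -0.489, -0.793, 1.478], [0.0, 0.0, 0.0, 1.0]] ['fov_y', 'cx', 'cy', 'extrinsics']
top 49.22651239037016 319.39644177310237 202.6585102996173 [[-0.007, -1.0, 0.002, -0.002], [-0.997, 0.006, -0.072, 0.511], [0.072, -0.002, -0.997, 1.142], [0.0, 0.0, 0.0, 1.0]] ['fov_y', 'cx', 'cy', 'extrinsics']
wrist 67.01769009565905 316.3625612421916 191.07878763766863 [[0.24, 0.971, -0.001, -0.549], [0.927, -0.229, 0.298, -0.039], [0.289, -0.072, -0.955, 0.381], [0.0, 0.0, 0.0, 1.0]] ['fov_y', 'cx', 'cy', 'extrinsics']
```

View pics/top0.png

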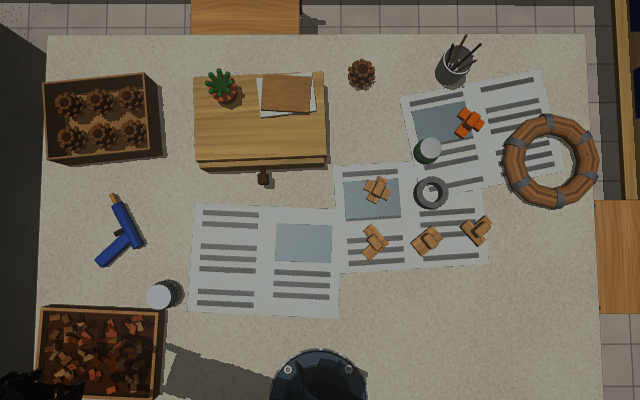

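View pics/scene0.png

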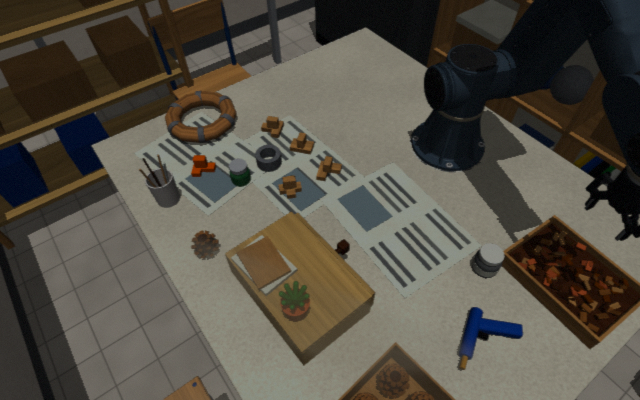

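The top view shows the chest with its knob at (263,178). Four wooden blocks lie at (376,189), (374,242), (427,240) and (476,230), with an orange decoy tee at (468,122). The jar is at (428,150), the tape at (431,193) and the pot at (160,295). The scene view agrees. I'll write the helpers and get coarse positions.

```bash
cat > h.py <<'E'
import numpy as np, cv2
from plant import get_state, capture, calibration, finish_job
from scipy.spatial.transform import Rotation as Ro
def cam(n):
    c=calibration(n); E=np.array(c['extrinsics']); f=200/np.tan(np.radians(c['fov_y']/2))
    return dict(f=f,cx=c['cx'],cy=c['cy'],R=E[:3,:3],t=E[:3,3],o=-E[:3,:3].T@E[:3,3])
def ray(c,uv):
    uv=np.atleast_2d(uv).astype(float)
    d=np.c_[(uv[:,0]-c['cx'])/c['f'],(uv[:,1]-c['cy'])/c['f'],np.ones(len(uv))]@c['R']
    return d/np.linalg.norm(d,axis=1)[:,None]
def plane(c,uv,z):
    d=ray(c,uv); return c['o']+d*((z-c['o'][2])/d[:,2])[:,None]
def proj(c,P):
    q=np.atleast_2d(P)@c['R'].T+c['t']; return np.c_[c['f']*q[:,0]/q[:,2]+c['cx'],c['f']*q[:,1]/q[:,2]+c['cy']]
def tri(c1,p1,c2,p2):
    d1=ray(c1,p1)[0];d2=ray(c2,p2)[0]
    s=np.linalg.lstsq(np.c_[d1,-d2],c2['o']-c1['o'],rcond=None)[0]
    a=c1['o']+s[0]*d1;b=c2['o']+s[1]*d2
    return (a+b)/2,np.linalg.norm(a-b)
def snap(n,tag):
    c=cam(n); im=capture(n)[:,:,::-1].copy(); cv2.imwrite(f'pics/{tag}.png',im); np.save(f'pics/{tag}.npy',c,allow_pickle=True); return c,im
def load(tag): return np.load(f'pics/{tag}.npy',allow_pickle=True).item(), cv2.imread(f'pics/{tag}.png')
def go(p,yaw=None,tilt=True):
    """turn (units of 0.1rad about tool xyz) first, then shift (units of 0.4 m) in turned tool axes"""
    s=get_state(); R=Ro.from_euler('xyz',s['ee_rot'],degrees=True)
    yaw=s['ee_rot'][2] if yaw is None else yaw
    T=Ro.from_euler('xyz',[180,0,yaw],degrees=True)
    rv=(R.inv()*T).as_rotvec()/0.1
    sh=T.inv().apply(np.array(p)-s['position'])/0.4
    print('pos',np.round(s['position'],4),'rot',np.round(s['ee_rot'],2),'t',round(s['t'],2),'F',np.round(s['contact_force'],1),'w',round(s['grip_width'],3))
    print('  turn',np.round(rv,2),'shift',np.round(sh,4),'rows turn>=%.1f shift>=%.1f'%(abs(rv).max(),np.linalg.norm(sh)/0.1))
E
python3 - <<'E'
from h import *
c=cam('top'); s=get_state(); w=cam('wrist')
R=Ro.from_euler('xyz',s['ee_rot'],degrees=True)
print('wrist cam in tool',R.inv().apply(w['o']-s['position']),'fwd',R.inv().apply(w['R'][2]),'right',R.inv().apply(w['R'][0]))
for n,uv,z in [('knob',(263,177),.079),('blkA',(376,189),.04),('B',(374,242),.04),('C',(427,240),.04),('D',(476,230),.04),('jar',(428,150),.07),('tape',(431,193),.04),('pot',(160,295),.07),('orange',(468,122),.03),('chest FL',(193.5,162),.097),('chest FR',(326,157),.097),('BL',(194,77),.097),('BR',(324,72),.097)]:
    print(n,np.round(plane(c,uv,z)[0],3))
E
```

```text
wrist cam in tool [ 0.07535969 -0.00019146 -0.14394115] fwd [-2.97928514e-01  1.97986524e-04  9.54588163e-01] right [-7.64271455e-04  9.99999609e-01 -4.45935454e-04]
knob [0.572 0.137 0.079]
blkA [ 0.544 -0.154  0.04 ]
B [ 0.406 -0.147  0.04 ]
C [ 0.41  -0.284  0.04 ]
D [ 0.435 -0.412  0.04 ]
jar [ 0.641 -0.285  0.07 ]
tape [ 0.533 -0.298  0.04 ]
pot [0.278 0.394 0.07 ]
orange [ 0.723 -0.404  0.03 ]
chest FL [0.609 0.308 0.097]
chest FR [ 0.619 -0.023  0.097]
BL [0.826 0.31  0.097]
BR [ 0.837 -0.019  0.097]
```

```bash
python3 -c "
from h import *
go([0.47,0.12,0.25],181)"
```

```text
pos [0.1316 0.5338 0.2309] rot [-179.95   -0.    166.15] t 0.15 F [ 0.6 -0.1 -0.3] w 1.003
  turn [-0.01 -0.   -2.59] shift [-0.8279 -1.049  -0.0477] rows turn>=2.6 shift>=13.4
```

Call:
servo_tool(
  targets=[
    [0,0,0,0,0,-0.86,-1],
    [0,0,0,0,0,-0.86,-1],
    [0,0,0,0,0,-0.87,-1],
    [-0.059,-0.075,-0.0034,0,0,0,-1],
    [-0.059,-0.075,-0.0034,0,0,0,-1],
    [-0.059,-0.075,-0.0034,0,0,0,-1],
    [-0.059,-0.075,-0.0034,0,0,0,-1],
    [-0.059,-0.075,-0.0034,0,0,0,-1],
    [-0.059,-0.075,-0.0034,0,0,0,-1],
    [-0.059,-0.075,-0.0034,0,0,0,-1],
  ],
)

```text
t: 0.98
position: [0.3011, 0.3252, 0.2409]
ee_rot: [180.0, 0.0, -179.0]
contact_force: [0.0, 1.1, 0.4]
grip_width: 0.999
finger_force: 0.0
```

Call:
servo_tool(
  targets=[
    [-0.059,-0.075,-0.0034,0,0,0,-1],
    [-0.059,-0.075,-0.0034,0,0,0,-1],
    [-0.059,-0.075,-0.0034,0,0,0,-1],
    [-0.059,-0.075,-0.0034,0,0,0,-1],
    [-0.059,-0.075,-0.0034,0,0,0,-1],
    [-0.059,-0.075,-0.0034,0,0,0,-1],
    [-0.059,-0.075,-0.0034,0,0,0,-1],
    [0,0,0,0,0,0,-1],
    [0,0,0,0,0,0,-1],
  ],
)

```text
t: 1.73
position: [0.4698, 0.1185, 0.25]
ee_rot: [-180.0, -0.0, -179.2]
contact_force: [-0.5, 0.2, 0.8]
grip_width: 0.998
finger_force: 0.0
```

```bash
python3 -c "
from h import *
snap('wrist','w1'); go([0.47,0.06,0.25],181)"
```

```text
pos [0.4691 0.1194 0.25  ] rot [ 1.800e+02 -5.000e-02 -1.791e+02] t 1.78 F [-0.1  0.8 -0.3] w 1.0
  turn [ 0.   -0.01 -0.02] shift [ 0.0002 -0.1486 -0.    ] rows turn>=0.0 shift>=1.5
```

View pics/w1.png

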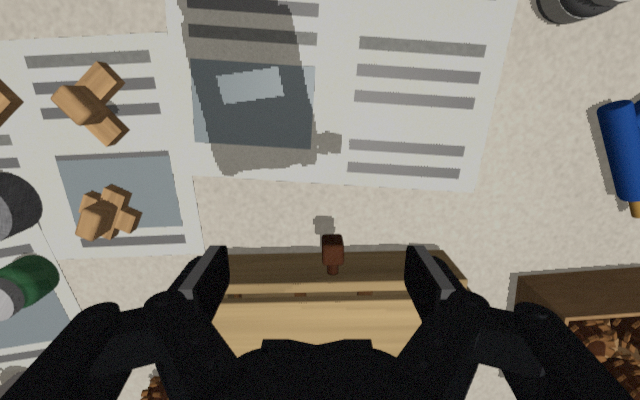

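The wrist view shows the knob top at about (333,244), the ajar drawer front at rows 250-290, the cross at (108,215), and a tee or ell at (95,100). I'll take a second view shifted 60 mm.

Call:
servo_tool(
  targets=[
    [0,-0.05,0,0,0,0,-1],
    [0,-0.05,0,0,0,0,-1],
    [0,-0.05,0,0,0,0,-1],
    [0,0,0,0,0,0,-1],
    [0,0,0,0,0,0,-1],
  ],
)

```text
t: 2.2
position: [0.4698, 0.0603, 0.2503]
ee_rot: [180.0, -0.0, -179.0]
contact_force: [0.0, 1.3, 0.1]
grip_width: 1.007
finger_force: 0.0
```

```bash
cat >> h.py <<'E'
def knobmask(im,top=True):
    h=cv2.cvtColor(im,cv2.COLOR_BGR2HSV).astype(int)
    m=((h[:,:,0]<12)&(h[:,:,1]>110)&(h[:,:,2]>30)&(h[:,:,2]<130)).astype(np.uint8)
    m=cv2.morphologyEx(m,cv2.MORPH_OPEN,np.ones((3,3)))
    return h,m
E
python3 - <<'E'
from h import *
c2,i2=snap('wrist','w2')
for t in('w1','w2'):
    c,im=load(t); h,m=knobmask(im)
    n,l,st,ce=cv2.connectedComponentsWithStats(m)
    for k in range(1,n):
        if st[k,4]>80: print(t,st[k],ce[k].round(1), h[:,:,2][l==k].mean().round(0))
c,im=load('w1'); print(cv2.cvtColor(im,cv2.COLOR_BGR2HSV)[230:278:3,333].tolist())
cv2.imwrite('pics/w2k.png',cv2.resize(np.vstack([load('w1')[1][210:310,220:450],im2 if 0 else i2[210:310,120:350]]),None,fx=3,fy=3)[:600,:800])
E
```

```text
w1 [323 247  21  21 240] [332.7 255.7] 79.0
w2 [371 245  22  29 317] [381.6 257. ] 78.0
[[21, 31, 117], [19, 36, 122], [7, 135, 34], [8, 162, 30], [8, 128, 32], [10, 176, 55], [10, 157, 81], [10, 156, 80], [10, 155, 84], [9, 152, 82], [10, 159, 80], [10, 150, 78], [11, 170, 69], [10, 163, 69], [10, 145, 72], [17, 123, 56]]
```

View pics/w2k.png

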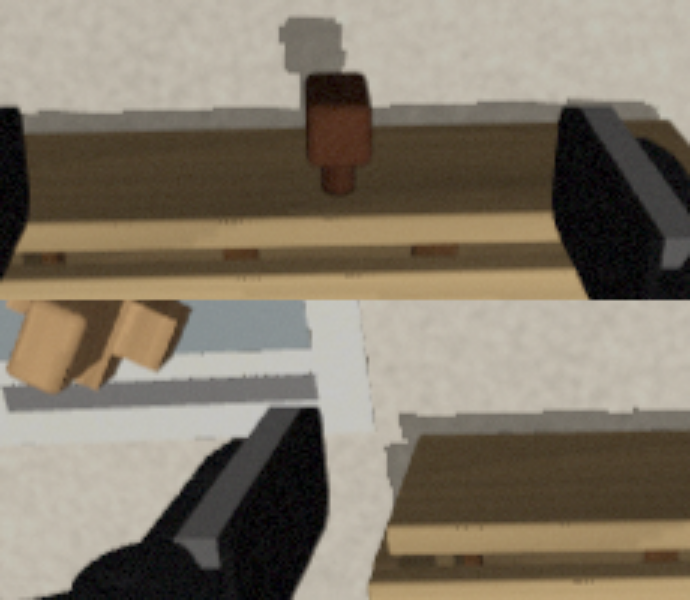

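The crop shows the knob's top face in w1, centred about (333,256), with the rod below it, and the drawer front's top edge as a dark-to-light step.

```bash
python3 - <<'E'
from h import *
c1,i1=load('w1');c2,i2=load('w2')
print(tri(c1,(332.8,256),c2,(382,255.3)), plane(c1,(332.8,256),.079),plane(c2,(382,255.3),.079))
g=cv2.cvtColor(cv2.GaussianBlur(i1,(3,3),0),cv2.COLOR_BGR2GRAY).astype(float)
pts=[]
for u in list(range(232,318))+list(range(350,400)):
    d=np.diff(g[265:300,u]); v=265+int(d.argmax()); pts.append((u+.0,v+.5))
pts=np.array(pts); P=plane(c1,pts,.084)
for _ in range(3):
    k=np.polyfit(P[:,1],P[:,0],1); r=P[:,0]-np.polyval(k,P[:,1]); P=P[abs(r)<max(2*r.std(),.0008)]
print('front edge slope',k,'chest yaw deg',-np.degrees(np.arctan(k[0])),len(P),r.std())
E
```

```text
(array([0.57097891, 0.13869203, 0.07920333]), np.float64(0.001450749437753649)) [[0.57192575 0.13874934 0.079     ]] [[0.57026201 0.13863445 0.079     ]]
front edge slope [-0.03669914  0.60859774] chest yaw deg 2.1017623273273984 133 0.00037794911538621814
```

```bash
python3 -c "
from h import *
go([0.571,0.1387,0.13],182.1)"
```

```text
pos [0.4698 0.0607 0.2503] rot [ 1.7998e+02 -1.0000e-02 -1.7899e+02] t 2.25 F [ 0.1  0.6 -1.1] w 0.996
  turn [ 0.   -0.   -0.19] shift [-0.2599  0.1855  0.3009] rows turn>=0.2 shift>=4.4
```

Call:
servo_tool(
  targets=[
    [0,0,0,0,0,-0.19,-1],
    [-0.052,0.0371,0.0602,0,0,0,-1],
    [-0.052,0.0371,0.0602,0,0,0,-1],
    [-0.052,0.0371,0.0602,0,0,0,-1],
    [-0.052,0.0371,0.0602,0,0,0,-1],
    [-0.052,0.0371,0.0602,0,0,0,-1],
    [0,0,0.055,0,0,0,-1],
    [0,0,0.055,0,0,0,-1],
    [0,0,0.055,0,0,0,-1],
    [0,0,0.0525,0,0,0,-1],
  ],
)

```text
t: 3.08
position: [0.571, 0.139, 0.0415]
ee_rot: [180.0, -0.0, -177.8]
contact_force: [0.2, 0.0, -0.7]
grip_width: 0.998
finger_force: 0.0
```

Call:
servo_tool(
  targets=[
    [0,0,0,0,0,0,-1],
    [0,0,0,0,0,0,1],
    [0,0,0,0,0,0,1],
    [0,0,0,0,0,0,1],
    [0,0,0,0,0,0,1],
    [0,0,0,0,0,0,1],
    [0,0,0,0,0,0,1],
    [0,0,0,0,0,0,1],
    [0,0,0,0,0,0,1],
  ],
)

```text
t: 3.83
position: [0.5722, 0.1388, 0.0443]
ee_rot: [179.9, 0.1, -177.9]
contact_force: [-0.9, 8.8, 5.8]
grip_width: 0.293
finger_force: 61.2
```

Call:
servo_tool(
  targets=[
    [0.025,0,0,0,0,0,1],
    [0.05,0,0,0,0,0,1],
    [0.05,0,0,0,0,0,1],
    [0.05,0,0,0,0,0,1],
    [0.05,0,0,0,0,0,1],
    [0.05,0,0,0,0,0,1],
    [0.05,0,0,0,0,0,1],
    [0.05,0,0,0,0,0,1],
    [0,0,0,0,0,0,1],
  ],
)

```text
t: 4.58
position: [0.4196, 0.1329, 0.0443]
ee_rot: [179.9, 0.0, -177.9]
contact_force: [-4.0, 6.8, 7.5]
grip_width: 0.294
finger_force: 65.0
```

Call:
servo_tool(
  targets=[
    [0.01,0,0,0,0,0,1],
    [0.01,0,0,0,0,0,1],
    [0.01,0,0,0,0,0,1],
    [0,0,0,0,0,0,1],
  ],
)

```text
t: 4.92
position: [0.4104, 0.1325, 0.0442]
ee_rot: [179.9, 0.2, -177.9]
contact_force: [-2.5, 7.7, 11.7]
grip_width: 0.294
finger_force: 65.8
```

Call:
servo_tool(
  targets=[
    [0.01,0,0,0,0,0,1],
    [0.01,0,0,0,0,0,1],
    [0,0,0,0,0,0,1],
  ],
)

```text
t: 5.17
position: [0.4025, 0.1322, 0.0442]
ee_rot: [179.9, 0.2, -177.9]
contact_force: [-1.9, 6.6, 12.3]
grip_width: 0.294
finger_force: 65.8
```

Call:
servo_tool(
  targets=[
    [0,0,0,0,0,0,-1],
    [0,0,0,0,0,0,-1],
    [0,0,0,0,0,0,-1],
    [0,0,0,0,0,0,-1],
    [0,0,0,0,0,0,-1],
    [0,0,-0.1,0,0,0,-1],
    [0,0,-0.1,0,0,0,-1],
    [0,0,-0.1,0,0,0,-1],
    [0,0,-0.1,0,0,0,-1],
    [0,0,-0.1,0,0,0,-1],
  ],
)

```text
t: 6.0
position: [0.4011, 0.1313, 0.245]
ee_rot: [-180.0, -0.0, -177.9]
contact_force: [0.4, 0.1, 0.4]
grip_width: 0.997
finger_force: 0.0
```

Call:
servo_tool(
  targets=[
    [-0.08,0,0,0,0,0,-1],
    [-0.08,0,0,0,0,0,-1],
    [-0.08,0,0,0,0,0,-1],
    [-0.08,0,0,0,0,0,-1],
    [0,0,0,0,0,0,-1],
    [0,0,0,0,0,0,-1],
  ],
)

```text
t: 6.5
position: [0.5301, 0.1359, 0.242]
ee_rot: [-180.0, -0.1, -178.0]
contact_force: [-0.6, 0.6, -0.1]
grip_width: 1.0
finger_force: 0.0
```

```bash
python3 -c "
from h import *
snap('wrist','w3'); snap('top','top1'); go([0.53,0.05,0.25],182.1)"
```

```text
pos [0.5288 0.136  0.2425] rot [-1.7999e+02 -7.0000e-02 -1.7793e+02] t 6.6 F [ 0.3 -0.2  0.4] w 0.998
  turn [-0.   -0.01 -0.  ] shift [ 0.0049 -0.2151 -0.0187] rows turn>=0.0 shift>=2.2
```

View pics/w3.png

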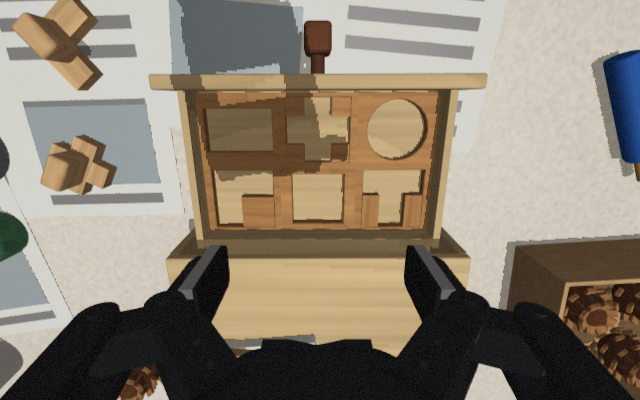

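Drawer is open. The tray pockets lie at rect (239,130), cross (318,128), round (396,129), ell (245,197), square (318,197) and tee (394,195). The cross block is at (78,165) and another block at (60,40).

Call:
servo_tool(
  targets=[
    [0,-0.09,-0.005,0,0,0,-1],
    [0,-0.09,-0.005,0,0,0,-1],
    [0,0,0,0,0,0,-1],
    [0,0,0,0,0,0,-1],
  ],
)

```text
t: 6.93
position: [0.5315, 0.0631, 0.2473]
ee_rot: [180.0, 0.0, -178.1]
contact_force: [0.5, 0.3, -0.2]
grip_width: 1.0
finger_force: 0.0
```

```bash
python3 - <<'E'
from h import *
snap('wrist','w4')
c,im=load('w3'); L=cv2.cvtColor(im,cv2.COLOR_BGR2LAB); H=cv2.cvtColor(im,cv2.COLOR_BGR2HSV)
for n,p in dict(tray_sh=(275,155),tray=(350,195),tray2=(280,180),floor_sh=(239,130),floor=(318,197),floorR=(396,130),ledgeEll=(260,205),crosscorner=(295,104)).items():
    print(n,H[p[1],p[0]],L[p[1],p[0]], L[p[1]-2:p[1]+3,p[0]-2:p[0]+3].mean((0,1)).round())
print(L[170:240:2,318].tolist()); print(L[197,270:370:2].tolist())
E
```

```text
tray_sh [ 13 142  95] [ 77 138 147] [ 76. 138. 148.]
tray [ 15 137 181] [150 141 161] [150. 141. 161.]
tray2 [ 15 140 167] [140 140 160] [141. 140. 160.]
floor_sh [ 19 106 113] [106 130 148] [105. 131. 147.]
floor [ 20  89 198] [184 130 154] [183. 131. 155.]
floorR [ 19  92 188] [174 131 154] [174. 131. 154.]
ledgeEll [ 15 137 169] [141 140 159] [140. 140. 160.]
crosscorner [ 14 152  97] [ 80 137 150] [ 80. 137. 150.]
[[74, 137, 149], [143, 140, 160], [163, 133, 155], [182, 131, 154], [178, 130, 154], [179, 131, 153], [181, 131, 155], [179, 131, 155], [180, 131, 154], [178, 131, 155], [177, 131, 154], [180, 132, 154], [181, 130, 154], [183, 131, 154], [182, 131, 154], [182, 131, 155], [185, 130, 155], [186, 131, 154], [182, 131, 154], [182, 131, 154], [181, 131, 155], [180, 130, 155], [181, 131, 155], [182, 131, 155], [165, 131, 154], [64, 135, 143], [74, 138, 146], [131, 141, 158], [138, 141, 161], [118, 141, 157], [80, 134, 147], [87, 131, 143], [80, 131, 141], [78, 131, 142], [84, 131, 144]]
[[110, 141, 155], [116, 140, 156], [121, 140, 156], [132, 141, 159], [132, 141, 159], [139, 141, 159], [157, 140, 163], [157, 140, 162], [156, 141, 163], [157, 140, 161], [158, 140, 162], [114, 135, 152], [183, 132, 154], [183, 130, 154], [183, 131, 154], [182, 131, 155], [183, 130, 155], [183, 131, 153], [182, 131, 155], [183, 131, 154], [183, 131, 154], [182, 131, 155], [183, 131, 154], [184, 130, 154], [184, 130, 154], [183, 131, 155], [183, 131, 154], [182, 131, 155], [182, 131, 155], [184, 131, 154], [183, 131, 155], [183, 131, 155], [181, 132, 154], [183, 131, 154], [180, 130, 156], [181, 131, 153], [106, 132, 147], [131, 140, 159], [153, 140, 161], [151, 141, 162], [150, 142, 161], [151, 142, 161], [148, 141, 161], [138, 140, 160], [138, 140, 160], [137, 141, 159], [109, 140, 154], [142, 141, 160], [142, 142, 160], [135, 140, 159]]
```

```bash
cat > tray.py <<'E'
from h import *
def tray(tag,yaw=2.1,pr=True):
    c,im=load(tag); L=cv2.cvtColor(cv2.GaussianBlur(im,(3,3),0),cv2.COLOR_BGR2LAB)
    m=((L[:,:,1]<136)&(L[:,:,2]>138)).astype(np.uint8)
    m[:85]=0;m[240:]=0
    n,l,st,ce=cv2.connectedComponentsWithStats(m,connectivity=4)
    a=np.radians(yaw);Rz=np.array([[np.cos(a),np.sin(a)],[-np.sin(a),np.cos(a)]])
    o=Rz@c['o'][:2]; out=[]
    for k in range(1,n):
        if not(800<st[k,4]<6000): continue
        q=np.argwhere(l==k)[:,::-1]
        A=plane(c,q,.018)[:,:2]@Rz.T; B=plane(c,q,.030)[:,:2]@Rz.T
        px=(.018)*0+0.0007  # half pixel on the ground
        e=[]
        for ax in (0,1):
            for P,s in((A,-1),(B,-1),(A,1),(B,1)):
                v=np.sort(s*P[:,ax])[::-1]; e.append(s*(np.median(v[:12])+px*.6))
        # low edge: seen at rim if camera is on the low side (o<edge), else floor
        xl=e[1] if o[0]<e[1] else e[0]; xh=e[3] if o[0]>e[3] else e[2]
        yl=e[5] if o[1]<e[5] else e[4]; yh=e[7] if o[1]>e[7] else e[6]
        ctr=np.array([(xl+xh)/2,(yl+yh)/2]); w=Rz.T@ctr
        out.append((st[k,:5],xl,xh,yl,yh)); 
        if pr: print(tag,st[k].tolist(),'size %.1f %.1f'%((xh-xl)*1e3,(yh-yl)*1e3),'chest-frame x %.4f..%.4f y %.4f..%.4f'%(xl,xh,yl,yh),'world ctr',w.round(4))
    return out
if __name__=='__main__':
    for t in('w3','w4'): tray(t)
E
python3 tray.py
python3 - <<'E'
from h import *
cv2.imwrite('pics/w4v.png',load('w4')[1])
E
```

```text
w3 [285, 96, 65, 66, 2787] size 76.5 76.9 chest-frame x 0.4588..0.5353 y 0.0784..0.1553 world ctr [0.4924 0.135 ]
w3 [367, 99, 60, 60, 2773] size 70.6 72.3 chest-frame x 0.4611..0.5317 y 0.1747..0.2470 world ctr [0.4883 0.2289]
w3 [203, 107, 71, 46, 2943] size 52.2 83.0 chest-frame x 0.4705..0.5227 y -0.0180..0.0650 world ctr [0.4954 0.0417]
w3 [40, 136, 76, 59, 2960] size 74.5 104.4 chest-frame x 0.5018..0.5763 y -0.2323..-0.1279 world ctr [ 0.5453 -0.1602]
w3 [213, 169, 60, 57, 2287] size 78.0 77.4 chest-frame x 0.5416..0.6196 y -0.0149..0.0625 world ctr [0.5794 0.0451]
w3 [363, 170, 61, 55, 2165] size 76.8 77.4 chest-frame x 0.5431..0.6200 y 0.1724..0.2497 world ctr [0.5734 0.2322]
w3 [292, 174, 52, 48, 2402] size 67.6 65.7 chest-frame x 0.5480..0.6155 y 0.0846..0.1503 world ctr [0.5771 0.1387]
w4 [347, 98, 64, 63, 2613] size 75.3 77.1 chest-frame x 0.4592..0.5345 y 0.0800..0.1570 world ctr [0.4922 0.1366]
w4 [428, 100, 59, 59, 2665] size 69.9 74.5 chest-frame x 0.4617..0.5316 y 0.1751..0.2496 world ctr [0.4886 0.2305]
w4 [267, 108, 68, 45, 2851] size 52.9 81.1 chest-frame x 0.4700..0.5229 y -0.0155..0.0656 world ctr [0.4952 0.0432]
w4 [108, 136, 66, 59, 2535] size 74.3 90.0 chest-frame x 0.5025..0.5768 y -0.2232..-0.1332 world ctr [ 0.5458 -0.1583]
w4 [272, 169, 60, 56, 2243] size 77.6 75.5 chest-frame x 0.5421..0.6197 y -0.0130..0.0625 world ctr [0.5796 0.046 ]
w4 [420, 169, 62, 55, 2118] size 76.4 80.0 chest-frame x 0.5426..0.6190 y 0.1724..0.2524 world ctr [0.5726 0.2336]
w4 [350, 173, 53, 48, 2299] size 67.1 66.7 chest-frame x 0.5486..0.6157 y 0.0852..0.1519 world ctr [0.5774 0.1398]
```

View pics/w4v.png

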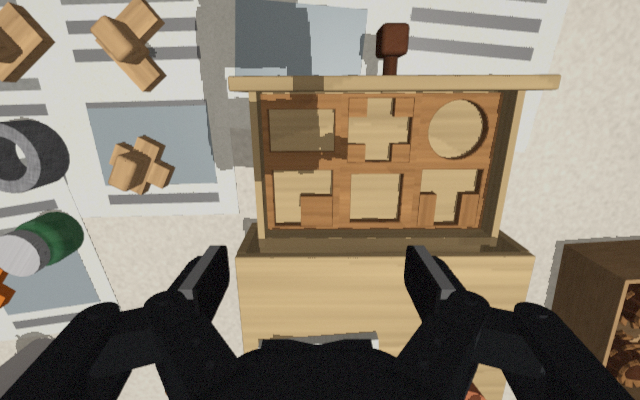

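The view again shows all six pockets, shifted. The blocks seen are the cross at (140,165), another at (130,45) and a corner of a third at (20,40). Pocket centres agree between the views to about 1.5 mm and with the text's sizes. Now the blocks.

```bash
python3 - <<'E'
from h import *
c3,_=load('w3');c4,_=load('w4')
# far corners of the square & rect floors (components' bottom corners), near rim corners
for n,a,b in(('sq far-left floor',(292.5,221),(350.5,220)),('sq near-right rim',(343.5,174.5),(402,173.5)),('rect far-left floor',(206,152),(269,152))): print(n,tri(c3,a,c4,b))
go([0.53,-.17,.25],182.1)
E
```

```text
sq far-left floor (array([0.60326122, 0.10838429, 0.03767502]), np.float64(0.00018431863459613244))
sq near-right rim (array([0.54338813, 0.16915176, 0.0284814 ]), np.float64(0.0005222242842834402))
rect far-left floor (array([0.52046963, 0.00627272, 0.03560634]), np.float64(2.1130475453451013e-05))
pos [0.5315 0.0641 0.2472] rot [ 1.7999e+02  1.0000e-02 -1.7799e+02] t 6.98 F [-0.4 -0.2  0.9] w 1.0
  turn [ 0.    0.   -0.02] shift [ 0.0252 -0.5846 -0.0069] rows turn>=0.0 shift>=5.9
```

Call:
servo_tool(
  targets=[
    [0.004,-0.0975,-0.001,0,0,0,-1],
    [0.004,-0.0975,-0.001,0,0,0,-1],
    [0.004,-0.0975,-0.001,0,0,0,-1],
    [0.004,-0.0975,-0.001,0,0,0,-1],
    [0.004,-0.0975,-0.001,0,0,0,-1],
    [0.004,-0.0975,-0.001,0,0,0,-1],
    [0,0,0,0,0,0,-1],
    [0,0,0,0,0,0,-1],
  ],
)

```text
t: 7.65
position: [0.5308, -0.1703, 0.2492]
ee_rot: [180.0, -0.0, -178.0]
contact_force: [-0.2, 0.8, 0.2]
grip_width: 1.005
finger_force: 0.0
```

```bash
python3 - <<'E'
from h import *
snap('wrist','w5')
E
```

Call:
servo_tool(
  targets=[
    [0,-0.1,0,0,0,0,-1],
    [0,-0.1,0,0,0,0,-1],
    [0,-0.1,0,0,0,0,-1],
    [0,0,0,0,0,0,-1],
    [0,0,0,0,0,0,-1],
  ],
)

```text
t: 8.12
position: [0.5357, -0.2894, 0.249]
ee_rot: [180.0, -0.0, -177.9]
contact_force: [-0.7, 0.5, 0.9]
grip_width: 1.002
finger_force: 0.0
```

```bash
python3 - <<'E'
from h import *
c,i=snap('wrist','w6')
i5=load('w5')[1]
cv2.imwrite('pics/w56.png',np.hstack([i5[:300],i[:300]])[:, :][::1].copy() if 0 else cv2.resize(np.vstack([i5[:290],i[:290]]),None,fx=1,fy=1))
E
```

```text
(no output)
```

View pics/w56.png

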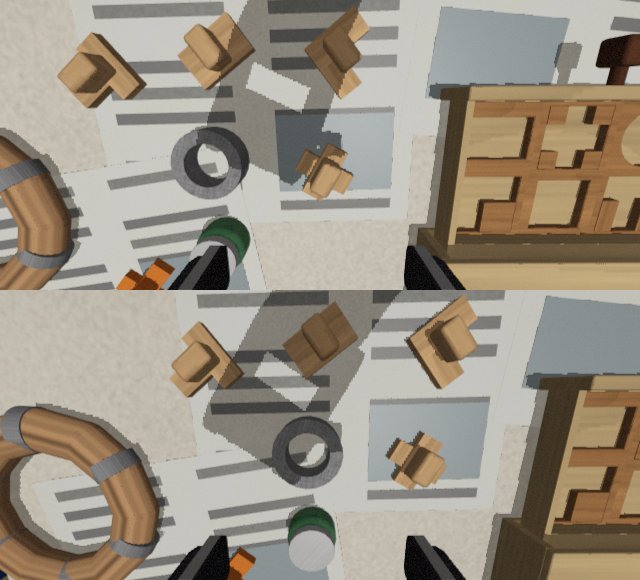

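The crops (w5 above, w6 below) show four blocks. In w6 they are D, L-like, at (205,70), C, the oblong, at (320,50), B, T- or L-like, at (445,50) and A, the cross, at (417,170). The tape, jar and orange decoy are separate from them.

```bash
cat > blk.py <<'E'
from h import *
def wood(im):
    h=cv2.cvtColor(cv2.GaussianBlur(im,(3,3),0),cv2.COLOR_BGR2HSV).astype(int)
    m=((h[:,:,0]>=8)&(h[:,:,0]<=20)&(h[:,:,1]>95)&(h[:,:,1]<200)&(h[:,:,2]>45)).astype(np.uint8)
    return cv2.morphologyEx(m,cv2.MORPH_OPEN,np.ones((3,3)))
def comps(tag,amin=700,amax=20000,rmax=280):
    c,im=load(tag); m=wood(im); m[rmax:]=0
    n,l,st,ce=cv2.connectedComponentsWithStats(m)
    return c,im,[( (l==k).astype(np.uint8),st[k],ce[k]) for k in range(1,n) if amin<st[k,4]<amax]
E
python3 - <<'E'
from blk import *
for t in('w5','w6'):
    c,im,cc=comps(t)
    for m,st,ce in cc: print(t,st.tolist(),ce.round(0),plane(c,ce,.025)[0].round(3))
c5,_=load('w5');c6,_=load('w6')
for n,a,b in(('A',(327,180),(425,177)),('B',(345,48),(455,46)),('C',(208,45),(320,42)),('D',(80,73),(195,69))): print(n,tri(c5,a,c6,b))
E
```

```text
w5 [306, 7, 62, 90, 2884] [339.  51.] [ 0.406 -0.15   0.025]
w5 [180, 14, 73, 75, 3134] [215.  50.] [ 0.41  -0.288  0.025]
w5 [59, 34, 85, 73, 3493] [99. 73.] [ 0.438 -0.421  0.025]
w5 [297, 144, 55, 55, 1857] [324. 171.] [ 0.544 -0.161  0.025]
w5 [1, 173, 70, 82, 3927] [ 39. 215.] [ 0.615 -0.531  0.025]
w5 [0, 257, 58, 23, 776] [ 23. 272.] [ 0.701 -0.573  0.025]
w6 [408, 7, 68, 91, 3482] [445.  52.] [ 0.408 -0.151  0.025]
w6 [284, 13, 73, 75, 2835] [320.  50.] [ 0.41  -0.29   0.025]
w6 [171, 34, 71, 72, 2808] [203.  73.] [ 0.439 -0.422  0.025]
w6 [494, 86, 146, 194, 19937] [580. 186.] [0.557 0.046 0.025]
w6 [20, 118, 103, 66, 3752] [ 67. 147.] [ 0.53  -0.594  0.025]
w6 [389, 144, 56, 55, 2045] [417. 171.] [ 0.545 -0.163  0.025]
w6 [100, 173, 59, 82, 3298] [132. 216.] [ 0.617 -0.529  0.025]
w6 [0, 189, 23, 60, 781] [  7. 222.] [ 0.632 -0.693  0.025]
w6 [0, 241, 72, 39, 1934] [ 30. 264.] [ 0.694 -0.679  0.025]
w6 [66, 253, 76, 27, 1152] [102. 271.] [ 0.701 -0.582  0.025]
A (array([ 0.54995683, -0.15703352,  0.03823958]), np.float64(0.0031097384109124247))
B (array([ 0.40301773, -0.14371786,  0.03325608]), np.float64(0.0014102858350724353))
C (array([ 0.40563951, -0.2902774 ,  0.03980294]), np.float64(0.002094337496305428))
D (array([ 0.43879588, -0.41757654,  0.05949268]), np.float64(0.002859885966104972))
```

```bash
python3 -c "
from h import *
go([0.62,-0.157,0.14],182.1)"
```

```text
pos [ 0.5357 -0.2884  0.2491] rot [ 1.7995e+02 -2.0000e-02 -1.7787e+02] t 8.17 F [-0.5  0.3 -0.3] w 0.999
  turn [ 0.01 -0.    0.  ] shift [-0.2226  0.3206  0.2727] rows turn>=0.0 shift>=4.8
```

Call:
servo_tool(
  targets=[
    [-0.0445,0.064,0.0545,0,0,0,-1],
    [-0.0445,0.064,0.0545,0,0,0,-1],
    [-0.0445,0.064,0.0545,0,0,0,-1],
    [-0.0445,0.064,0.0545,0,0,0,-1],
    [-0.0445,0.064,0.0545,0,0,0,-1],
    [0,0,0,0,0,0,-1],
    [0,0,0,0,0,0,-1],
    [0,0,0,0,0,0,-1],
  ],
)

```text
t: 8.83
position: [0.6198, -0.1575, 0.1411]
ee_rot: [-180.0, 0.0, -177.8]
contact_force: [-0.8, 1.2, 0.6]
grip_width: 1.001
finger_force: 0.0
```

```bash
python3 - <<'E'
from blk import *
snap('wrist','a1')
c,im,cc=comps('a1')
for m,st,ce in cc:print(st,ce.round(1))
x,y=[int(v) for v in min(cc,key=lambda t:abs(t[2]-[316,97]).sum())[2]]
cv2.imwrite('pics/a1c.png',cv2.resize(im[max(0,y-80):y+80,x-100:x+100],None,fx=3.5,fy=3.5,interpolation=cv2.INTER_CUBIC)); print(x,y)
E
```

```text
[ 275   55   84   88 4318] [316.6  98.7]
316 98
```

View pics/a1c.png

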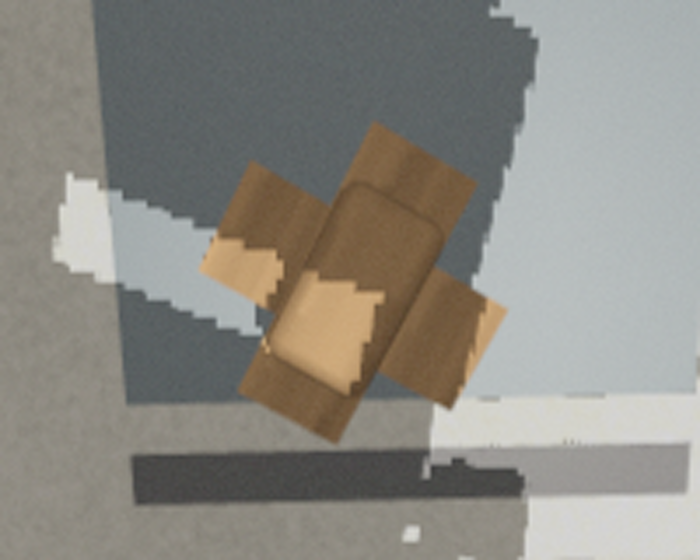

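The crop shows the cross from straight above, half in shadow. The grip's long axis runs from about (405,200) to (315,370) in the crop.

```bash
cat >> blk.py <<'E'
def analyse(tag,z=.018):
    c,im,cc=comps(tag); m,st,ce=min(cc,key=lambda t:abs(t[2]-[316,97]).sum())
    m=cv2.morphologyEx(m,cv2.MORPH_CLOSE,np.ones((5,5)))
    k=max(cv2.findContours(m,cv2.RETR_EXTERNAL,cv2.CHAIN_APPROX_NONE)[0],key=cv2.contourArea)[:,0].astype(float)
    P=plane(c,k,z)[:,:2]; Pm=(P*1e5).astype(np.float32)
    M=cv2.moments(Pm); g=np.array([M['m10'],M['m01']])/M['m00']/1e5
    A=cv2.approxPolyDP(Pm,300,True)[:,0]; e=np.roll(A,-1,0)-A; w=np.hypot(*e.T); th=np.arctan2(e[:,1],e[:,0])
    a=np.degrees(np.angle((w**2*np.exp(4j*th)).sum()))/4
    r=np.radians(a); u=np.array([np.cos(r),np.sin(r)]);v=np.array([-u[1],u[0]]); q=np.array([(P-g)@u,(P-g)@v])*1e3
    print(tag,'centroid',g.round(4),'area mm2 %.0f'%(M['m00']/1e4),'edge angle mod 90: %.1f'%a,'n',len(A),'cam above',c['o'].round(3))
    print('  extents along a: %.1f %.1f  along a+90: %.1f %.1f'%(q[0].min(),q[0].max(),q[1].min(),q[1].max()))
    return g,a,A/1e5
E
python3 - <<'E'
from blk import *
analyse('a1')
E
```

```text
a1 centroid [ 0.5472 -0.1603] area mm2 2870 edge angle mod 90: -25.9 n 12 cam above [ 0.544 -0.161  0.285]
  extents along a: -34.6 34.5  along a+90: -34.5 34.2
```

```bash
python3 -c "
from h import *
go([0.5472,-0.1603,0.10],154.1)"
```

```text
pos [ 0.6198 -0.1584  0.1415] rot [-1.7997e+02  7.0000e-02 -1.7788e+02] t 8.88 F [ 0.3 -0.4  0.7] w 0.999
  turn [-0.    0.01  4.89] shift [ 0.1612 -0.0836  0.1038] rows turn>=4.9 shift>=2.1
```

Call:
servo_tool(
  targets=[
    [0,0,0,0,0,0.98,-1],
    [0,0,0,0,0,0.98,-1],
    [0,0,0,0,0,0.98,-1],
    [0,0,0,0,0,0.98,-1],
    [0,0,0,0,0,0.98,-1],
    [0.054,-0.028,0.0347,0,0,0,-1],
    [0.054,-0.028,0.0347,0,0,0,-1],
    [0.054,-0.028,0.0347,0,0,0,-1],
    [0,0,0.065,0,0,0,-1],
    [0,0,0.065,0,0,0,-1],
  ],
)

```text
t: 9.72
position: [0.5464, -0.1617, 0.048]
ee_rot: [180.0, 0.2, 153.9]
contact_force: [0.1, -0.7, -0.2]
grip_width: 1.003
finger_force: 0.0
```

Call:
servo_tool(
  targets=[
    [0,0,0.0625,0,0,0,-1],
    [0,0,0,0,0,0,-1],
    [0,0,0,0,0,0,1],
    [0,0,0,0,0,0,1],
    [0,0,0,0,0,0,1],
    [0,0,0,0,0,0,1],
    [0,0,0,0,0,0,1],
    [0,0,0,0,0,0,1],
    [0,0,0,0,0,0,1],
  ],
)

```text
t: 10.47
position: [0.5474, -0.1609, 0.0229]
ee_rot: [180.0, 0.1, 154.0]
contact_force: [-1.3, -0.6, 7.0]
grip_width: 0.271
finger_force: 59.8
```

Call:
servo_tool(
  targets=[
    [0,0,-0.05,0,0,0,1],
    [0,0,-0.1,0,0,0,1],
    [0,0,-0.1,0,0,0,1],
    [0,0,-0.1,0,0,0,1],
    [0,0,0,0,0,-0.98,1],
    [0,0,0,0,0,-0.98,1],
    [0,0,0,0,0,-0.98,1],
    [0,0,0,0,0,-0.98,1],
    [0,0,0,0,0,-0.98,1],
    [0,0,0,0,0,0,1],
  ],
)

```text
t: 11.3
position: [0.5466, -0.1605, 0.162]
ee_rot: [-180.0, 0.0, -177.7]
contact_force: [0.1, 0.0, -1.1]
grip_width: 0.267
finger_force: 63.4
```

```bash
python3 -c "
from h import *
go([0.567,0.139,0.16],182.1)"
```

```text
pos [ 0.5466 -0.1605  0.162 ] rot [-1.7999e+02  1.0000e-02 -1.7767e+02] t 11.3 F [ 0.1  0.  -1.1] w 0.267
  turn [-0.    0.    0.04] shift [-0.0783  0.7464  0.005 ] rows turn>=0.0 shift>=7.5
```

Call:
servo_tool(
  targets=[
    [-0.0098,0.0933,0.0006,0,0,0,1],
    [-0.0098,0.0933,0.0006,0,0,0,1],
    [-0.0098,0.0933,0.0006,0,0,0,1],
    [-0.0098,0.0933,0.0006,0,0,0,1],
    [-0.0098,0.0933,0.0006,0,0,0,1],
    [-0.0098,0.0933,0.0006,0,0,0,1],
    [-0.0098,0.0933,0.0006,0,0,0,1],
    [-0.0098,0.0933,0.0006,0,0,0,1],
    [0,0,0,0,0,0,1],
    [0,0,0,0,0,0,1],
  ],
)

```text
t: 12.13
position: [0.567, 0.1406, 0.1598]
ee_rot: [-180.0, -0.0, -177.9]
contact_force: [-0.4, 0.3, -1.6]
grip_width: 0.272
finger_force: 63.3
```

```bash
python3 - <<'E'
from tray import *
c,im=snap('wrist','p1'); cv2.imwrite('pics/p1v.png',im)
print(get_state()['position'])
L=cv2.cvtColor(cv2.GaussianBlur(im,(3,3),0),cv2.COLOR_BGR2LAB)
m=((L[:,:,1]<136)&(L[:,:,2]>138)).astype(np.uint8)
n,l,st,ce=cv2.connectedComponentsWithStats(m,connectivity=4)
print([(st[k].tolist(),ce[k].round(0).tolist()) for k in range(1,n) if st[k,4]>800])
E
```

```text
[0.56704277 0.13922267 0.15976669]
[([64, 0, 498, 345, 61214], [314.0, 164.0]), ([271, 49, 86, 91, 5086], [313.0, 95.0]), ([380, 53, 81, 84, 5159], [419.0, 94.0]), ([157, 65, 98, 62, 5362], [208.0, 95.0]), ([175, 150, 81, 74, 3934], [211.0, 179.0]), ([373, 150, 82, 74, 3812], [412.0, 178.0]), ([544, 246, 96, 154, 11496], [598.0, 318.0])]
```

View pics/p1v.png

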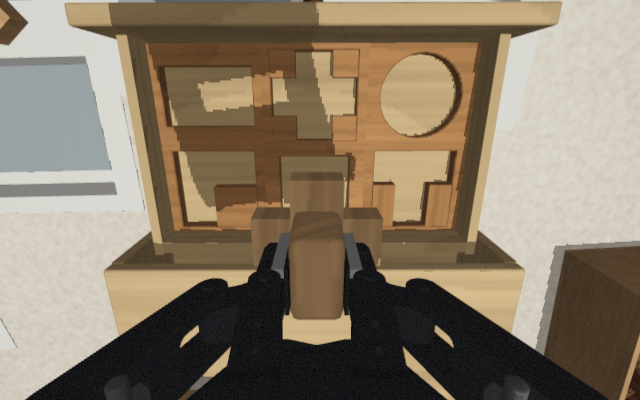

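The view shows the front-row pockets straight below the camera at rect (208,95), cross (313,95) and round (419,94). The held cross is gripped upright at (317,245).

```bash
sed -i 's/m\[:85\]=0;m\[240:\]=0/m[:r0]=0;m[r1:]=0/; s/def tray(tag,yaw=2.1,pr=True)/def tray(tag,yaw=2.1,pr=True,r0=85,r1=240,px=.0004)/; s/^        px=.*$//; s/\*\.6))/))/' tray.py
python3 - <<'E'
from tray import *
tray('p1',r0=40,r1=300)
c,im=load('p1'); g=cv2.cvtColor(im,cv2.COLOR_BGR2GRAY).astype(int)
# held block: left/right arm ends on row 240ish and near-arm end
H=cv2.cvtColor(im,cv2.COLOR_BGR2HSV)
print(np.round(calibration('wrist')['extrinsics'][2][3],4)); 
for u in (300,316,332): print(u,g[165:225:1,u].tolist())
E
```

```text
p1 [271, 49, 86, 91, 5086] size 77.3 76.7 chest-frame x 0.4573..0.5346 y 0.0786..0.1553 world ctr [0.4913 0.135 ]
p1 [380, 53, 81, 84, 5159] size 70.4 74.4 chest-frame x 0.4606..0.5310 y 0.1742..0.2486 world ctr [0.4877 0.2294]
p1 [157, 65, 98, 62, 5362] size 53.3 84.4 chest-frame x 0.4692..0.5225 y -0.0197..0.0647 world ctr [0.4947 0.0407]
p1 [175, 150, 81, 74, 3934] size 78.0 79.5 chest-frame x 0.5420..0.6200 y -0.0167..0.0628 world ctr [0.5798 0.0443]
p1 [373, 150, 82, 74, 3812] size 78.0 79.1 chest-frame x 0.5423..0.6203 y 0.1718..0.2509 world ctr [0.5732 0.2325]
p1 [556, 246, 84, 54, 4116] size 72.8 106.9 chest-frame x 0.6397..0.7125 y 0.3712..0.4781 world ctr [0.6601 0.4491]
0.1422
300 [106, 104, 104, 105, 108, 106, 99, 90, 80, 79, 81, 79, 77, 79, 81, 95, 106, 109, 106, 107, 108, 109, 109, 109, 109, 108, 107, 111, 109, 112, 107, 109, 105, 110, 110, 109, 111, 106, 108, 108, 110, 110, 109, 109, 110, 108, 97, 77, 76, 75, 74, 80, 74, 80, 76, 76, 80, 78, 75, 81]
316 [104, 105, 105, 105, 108, 107, 98, 81, 68, 70, 67, 71, 71, 70, 70, 84, 96, 96, 96, 93, 97, 94, 94, 97, 95, 96, 93, 94, 95, 94, 95, 96, 96, 99, 98, 98, 97, 96, 94, 98, 99, 97, 95, 97, 94, 99, 86, 76, 76, 75, 76, 78, 80, 76, 78, 78, 77, 82, 86, 84]
332 [106, 104, 106, 108, 106, 106, 99, 84, 74, 71, 70, 76, 75, 73, 72, 83, 98, 98, 94, 100, 98, 95, 100, 98, 97, 97, 95, 96, 99, 100, 97, 98, 96, 97, 97, 98, 98, 97, 97, 99, 99, 96, 99, 98, 99, 99, 88, 77, 76, 76, 77, 76, 81, 82, 86, 86, 85, 82, 78, 79]
```

```bash
sed -i 's/^        xl=e\[1\].*$/        xl,xh,yl,yh=e[1],e[3],e[5],e[7]  # outline of every opening = rim at .030/; /^        yl=e\[5\]/d' tray.py
python3 - <<'E'
from tray import *
tray('p1',r0=40,r1=240); tray('w3'); tray('w4')
E
```

```text
p1 [271, 49, 86, 91, 5086] size 74.1 73.5 chest-frame x 0.4589..0.5330 y 0.0803..0.1538 world ctr [0.4913 0.1351]
p1 [380, 53, 81, 84, 5159] size 67.5 69.0 chest-frame x 0.4620..0.5296 y 0.1742..0.2432 world ctr [0.4878 0.2267]
p1 [157, 65, 98, 62, 5362] size 51.1 78.6 chest-frame x 0.4703..0.5214 y -0.0139..0.0647 world ctr [0.4946 0.0436]
p1 [175, 150, 81, 74, 3934] size 72.8 73.8 chest-frame x 0.5420..0.6148 y -0.0110..0.0628 world ctr [0.5771 0.0471]
p1 [373, 150, 82, 74, 3812] size 72.8 73.6 chest-frame x 0.5423..0.6151 y 0.1718..0.2454 world ctr [0.5707 0.2297]
w3 [285, 96, 65, 66, 2787] size 74.0 74.4 chest-frame x 0.4588..0.5328 y 0.0797..0.1541 world ctr [0.4912 0.135 ]
w3 [367, 99, 60, 60, 2773] size 68.2 68.0 chest-frame x 0.4612..0.5293 y 0.1747..0.2427 world ctr [0.4873 0.2267]
w3 [203, 107, 71, 46, 2943] size 50.1 78.6 chest-frame x 0.4706..0.5207 y -0.0136..0.0650 world ctr [0.4943 0.0439]
w3 [40, 136, 76, 59, 2960] size 70.6 93.0 chest-frame x 0.5018..0.5725 y -0.2209..-0.1279 world ctr [ 0.5432 -0.1546]
w3 [213, 169, 60, 57, 2287] size 72.7 73.1 chest-frame x 0.5417.
[... 391 characters left out ...]
348]
w4 [428, 100, 59, 59, 2665] size 67.5 67.8 chest-frame x 0.4618..0.5293 y 0.1752..0.2430 world ctr [0.4875 0.2271]
w4 [267, 108, 68, 45, 2851] size 50.8 78.4 chest-frame x 0.4700..0.5208 y -0.0136..0.0649 world ctr [0.4941 0.0438]
w4 [108, 136, 66, 59, 2535] size 70.5 81.4 chest-frame x 0.5025..0.5730 y -0.2146..-0.1332 world ctr [ 0.5437 -0.1541]
w4 [272, 169, 60, 56, 2243] size 72.4 73.1 chest-frame x 0.5421..0.6145 y -0.0112..0.0619 world ctr [0.577  0.0465]
w4 [420, 169, 62, 55, 2118] size 71.2 73.2 chest-frame x 0.5426..0.6139 y 0.1725..0.2457 world ctr [0.5702 0.2301]
w4 [350, 173, 53, 48, 2299] size 62.0 63.2 chest-frame x 0.5486..0.6106 y 0.0853..0.1484 world ctr [0.5749 0.138 ]
```

```bash
cat >> h.py <<'E'
def intool(tag,uv,dz,s=None):
    """pixel -> tool coords (mm) on plane dz below TCP, in the wrist image (fixed mounting)"""
    c=load(tag)[0]; o=np.array([.07536,-.0002,-.14394]); 
    # tool axes for yaw-only tool: from camera rotation
    right=np.array([-.00076,1,-.00045]); f=np.array([-.29793,.0002,.95459]); dn=np.cross(f,right)
    uv=np.atleast_2d(uv); d=((uv[:,0]-c['cx'])/c['f'])[:,None]*right+((uv[:,1]-c['cy'])/c['f'])[:,None]*dn+f
    return ((o+d*((dz-o[2])/d[:,2])[:,None])*1e3).round(1)
E
python3 - <<'E'
from h import *
print('near end top edge',intool('p1',[(300,179.8),(316,179.8),(332,179.8)],.0049),'bottom',intool('p1',[(316,172)],.0229))
g=cv2.cvtColor(load('p1')[1],cv2.COLOR_BGR2GRAY).astype(int)
for r in (180,195,205): print(r,g[r,280:355].tolist())
for r in (240,): print(r,g[r,240:396:2].tolist())
go([0.4912,0.1350,0.10],182.1)
E
```

```text
near end top edge [[34.9 -8.5  4.9]
 [34.9 -0.3  4.9]
 [34.9  7.8  4.9]] bottom [[34.6 -0.4 22.9]]
180 [56, 63, 100, 102, 105, 104, 104, 102, 102, 99, 98, 95, 94, 92, 92, 91, 91, 92, 91, 97, 95, 94, 93, 93, 93, 93, 91, 88, 88, 91, 87, 86, 86, 83, 81, 83, 84, 83, 80, 83, 83, 84, 83, 84, 86, 92, 89, 87, 88, 88, 89, 87, 83, 87, 87, 83, 84, 85, 87, 85, 87, 86, 81, 93, 126, 106, 104, 78, 54, 82, 115, 119, 115, 118, 131]
195 [77, 60, 85, 110, 111, 110, 110, 111, 110, 114, 110, 108, 112, 113, 108, 109, 109, 107, 105, 110, 107, 108, 109, 108, 108, 107, 106, 104, 104, 102, 101, 95, 93, 93, 95, 95, 95, 96, 97, 96, 94, 97, 99, 101, 103, 105, 108, 104, 99, 102, 101, 100, 97, 97, 97, 97, 97, 100, 100, 101, 100, 98, 103, 113, 166, 175, 104, 68, 97, 124, 143, 142, 145, 144, 144]
205 [125, 91, 103, 174, 179, 179, 178, 179, 179, 174, 113, 112, 113, 109, 107, 111, 109, 108, 109, 111, 110, 110, 109, 113, 108, 107, 103, 99, 92, 95, 92, 91, 95, 98, 95, 98, 99, 99, 97, 98, 96, 96, 97, 99, 103, 104, 103, 103, 104, 102, 98, 97, 99, 98, 97, 99, 98, 97, 102, 101, 102, 100, 101, 119, 172, 120, 100, 58, 89, 142, 151, 151, 149, 151, 151]
240 [77, 77, 74, 73, 77, 78, 113, 109, 114, 104, 101, 98, 97, 97, 97, 98, 100, 101, 101, 97, 76, 80, 78, 78, 76, 71, 77, 83, 81, 88, 91, 95, 95, 91, 92, 88, 89, 89, 92, 90, 93, 90, 89, 88, 89, 91, 90, 92, 98, 91, 86, 80, 73, 77, 77, 80, 81, 82, 94, 98, 100, 100, 101, 101, 102, 106, 105, 104, 100, 96, 97, 80, 79, 79, 83, 79, 80, 81]
pos [0.567  0.1392 0.1598] rot [-1.7998e+02 -1.0000e-02 -1.7798e+02] t 12.18 F [ 0.  -0.3 -0.4] w 0.27
  turn [-0.   -0.   -0.01] shift [ 0.1899 -0.0036  0.1494] rows turn>=0.0 shift>=2.4
```

Call:
servo_tool(
  targets=[
    [0.095,-0.0018,0,0,0,0,1],
    [0.095,-0.0018,0,0,0,0,1],
    [0,0,0.09,0,0,0,1],
    [0,0,0.09,0,0,0,1],
    [0,0,0.05,0,0,0,1],
    [0,0,0.025,0,0,0,1],
    [0,0,0.015,0,0,0,1],
    [0,0,0,0,0,0,1],
    [0,0,0,0,0,0,1],
  ],
)

```text
t: 12.93
position: [0.492, 0.1343, 0.0526]
ee_rot: [180.0, 0.1, -178.0]
contact_force: [-0.1, 0.1, -1.1]
grip_width: 0.272
finger_force: 63.4
```

```bash
python3 -c "
from h import *
go([0.4912,0.1350,0.041],182.1)"
```

```text
pos [0.492  0.1343 0.0526] rot [ 1.80e+02  6.00e-02 -1.78e+02] t 12.93 F [-0.1  0.1 -1.1] w 0.272
  turn [ 0.    0.01 -0.02] shift [0.0019 0.0018 0.0289] rows turn>=0.0 shift>=0.3
```

Call:
servo_tool(
  targets=[
    [0.001,0.001,0.01,0,0,0,1],
    [0,0,0.01,0,0,0,1],
    [0,0,0.008,0,0,0,1],
    [0,0,0,0,0,0,1],
  ],
)

```text
t: 13.27
position: [0.4916, 0.1352, 0.0409]
ee_rot: [180.0, 0.1, -177.9]
contact_force: [0.2, -0.8, -1.6]
grip_width: 0.269
finger_force: 63.6
```

Call:
servo_tool(
  targets=[
    [0,0,0,0,0,0,0],
    [0,0,0,0,0,0,0],
    [0,0,0,0,0,0,0],
    [0,0,-0.05,0,0,0,0],
    [0,0,-0.1,0,0,0,-1],
    [0,0,-0.1,0,0,0,-1],
    [0,0,0,0,0,0,-1],
  ],
)

```text
t: 13.85
position: [0.494, 0.1357, 0.147]
ee_rot: [179.9, 0.6, -177.9]
contact_force: [1.1, 0.3, 1.8]
grip_width: 0.903
finger_force: 0.0
```

```bash
python3 -c "
from h import *
go([0.481,-0.146,0.14],182.1)"
```

```text
pos [0.494  0.1357 0.147 ] rot [ 179.92    0.55 -177.92] t 13.85 F [1.1 0.3 1.8] w 0.903
  turn [ 0.01  0.1  -0.  ] shift [ 0.0583 -0.7027  0.0176] rows turn>=0.1 shift>=7.1
```

Call:
servo_tool(
  targets=[
    [0.0063,-0.0878,0.0022,0,0,0,-1],
    [0.0063,-0.0878,0.0022,0,0,0,-1],
    [0.0063,-0.0878,0.0022,0,0,0,-1],
    [0.0063,-0.0878,0.0022,0,0,0,-1],
    [0.0063,-0.0878,0.0022,0,0,0,-1],
    [0.0063,-0.0878,0.0022,0,0,0,-1],
    [0.0063,-0.0878,0.0022,0,0,0,-1],
    [0.0063,-0.0878,0.0022,0,0,0,-1],
    [0,0,0,0,0,0,-1],
    [0,0,0,0,0,0,-1],
  ],
)

```text
t: 14.68
position: [0.4807, -0.1477, 0.1334]
ee_rot: [180.0, -0.0, -178.1]
contact_force: [1.0, -0.2, 0.6]
grip_width: 1.001
finger_force: 0.0
```

```bash
python3 - <<'E'
from blk import *
c,im=snap('wrist','b1')
g,a,A=analyse('b1'); print((A).round(3).tolist())
cv2.imwrite('pics/b1c.png',cv2.resize(im[0:200,160:480],None,fx=2,fy=2))
go([*g,.1])
E
```

```text
b1 centroid [ 0.4069 -0.1491] area mm2 3355 edge angle mod 90: 39.4 n 8 cam above [ 0.405 -0.151  0.277]
  extents along a: -28.9 41.5  along a+90: -28.4 41.3
[[0.36000001430511475, -0.13500000536441803], [0.40299999713897705, -0.18700000643730164], [0.45500001311302185, -0.14399999380111694], [0.4390000104904175, -0.12399999797344208], [0.4269999861717224, -0.13199999928474426], [0.4129999876022339, -0.12600000202655792], [0.3970000147819519, -0.13600000739097595], [0.38199999928474426, -0.11800000071525574]]
pos [ 0.4807 -0.1466  0.1334] rot [ 1.7998e+02 -2.0000e-02 -1.7800e+02] t 14.73 F [ 0.1 -0.1 -0.4] w 0.997
  turn [ 0. -0. -0.] shift [1.846e-01 1.000e-04 8.340e-02] rows turn>=0.0 shift>=2.0
```

View pics/b1c.png

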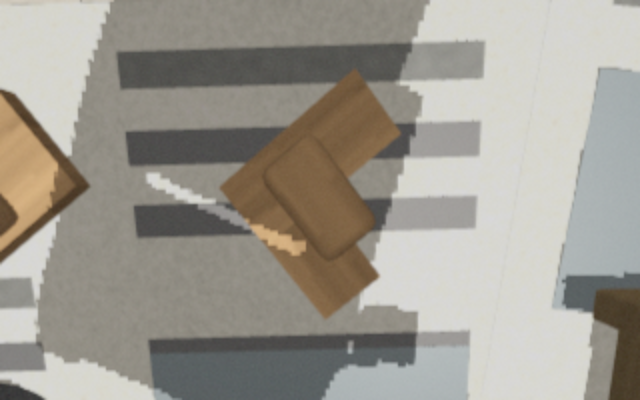

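Block B is an ell. Its corner is at crop (220,187), its arms run to (355,70) and (330,315), and the grip lies along the lower arm, so block x = 39.5°.

```bash
python3 -c "
from h import *
go([0.4069,-0.1486,0.0229],219.5)"
```

```text
pos [ 0.4807 -0.1466  0.1334] rot [ 1.7998e+02 -2.0000e-02 -1.7800e+02] t 14.73 F [ 0.1 -0.1 -0.4] w 0.997
  turn [ 0.   -0.   -6.55] shift [0.1456 0.1135 0.2762] rows turn>=6.5 shift>=3.3
```

Call:
servo_tool(
  targets=[
    [0,0,0,0,0,-0.935,-1],
    [0,0,0,0,0,-0.935,-1],
    [0,0,0,0,0,-0.935,-1],
    [0,0,0,0,0,-0.935,-1],
    [0,0,0,0,0,-0.935,-1],
    [0,0,0,0,0,-0.935,-1],
    [0,0,0,0,0,-0.935,-1],
    [0.0728,0.0568,0,0,0,0,-1],
    [0.0728,0.0567,0,0,0,0,-1],
    [0,0,0.07,0,0,0,-1],
  ],
)

```text
t: 15.57
position: [0.4047, -0.1474, 0.1088]
ee_rot: [-179.8, 0.1, -140.3]
contact_force: [1.9, -1.8, -0.5]
grip_width: 1.0
finger_force: 0.0
```

Call:
servo_tool(
  targets=[
    [0,0,0.08,0,0,0,-1],
    [0,0,0.07,0,0,0,-1],
    [0,0,0.056,0,0,0,-1],
    [0,0,0,0,0,0,-1],
    [0,0,0,0,0,0,1],
    [0,0,0,0,0,0,1],
    [0,0,0,0,0,0,1],
    [0,0,0,0,0,0,1],
    [0,0,0,0,0,0,1],
    [0,0,0,0,0,0,1],
  ],
)

```text
t: 16.4
position: [0.4077, -0.1487, 0.0241]
ee_rot: [-179.9, 0.0, -140.4]
contact_force: [-1.4, 2.0, 12.1]
grip_width: 0.274
finger_force: 59.6
```

Call:
servo_tool(
  targets=[
    [0,0,0,0,0,0,1],
    [0,0,-0.05,0,0,0,1],
    [0,0,-0.1,0,0,0,1],
    [0,0,-0.1,0,0,0,1],
    [0,0,-0.1,0,0,0,1],
    [0,0,0,0,0,0,1],
  ],
)

```text
t: 16.9
position: [0.4099, -0.1498, 0.1699]
ee_rot: [-179.4, 0.3, -140.4]
contact_force: [1.7, -0.6, 0.7]
grip_width: 0.27
finger_force: 59.4
```

```bash
python3 -c "
from h import *
go([0.65,0.045,0.16],182.1)"
```

```text
pos [ 0.4099 -0.1498  0.1699] rot [-179.44    0.26 -140.42] t 16.9 F [ 1.7 -0.6  0.7] w 0.27
  turn [-0.08  0.08  6.54] shift [-0.6178  0.4646  0.0247] rows turn>=6.5 shift>=7.7
```

Call:
servo_tool(
  targets=[
    [0,0,0,0,0,0.934,1],
    [0,0,0,0,0,0.934,1],
    [0,0,0,0,0,0.934,1],
    [0,0,0,0,0,0.934,1],
    [0,0,0,0,0,0.934,1],
    [0,0,0,0,0,0.934,1],
    [0,0,0,0,0,0.934,1],
    [-0.06,0.0658,0,0,0,0,1],
    [-0.06,0.0658,0,0,0,0,1],
    [-0.06,0.0658,0,0,0,0,1],
  ],
)

```text
t: 17.73
position: [0.4767, -0.066, 0.1633]
ee_rot: [-180.0, 0.0, -178.0]
contact_force: [0.8, -0.4, -1.2]
grip_width: 0.267
finger_force: 59.2
```

Call:
servo_tool(
  targets=[
    [-0.06,0.0658,0,0,0,0,1],
    [-0.06,0.0658,0,0,0,0,1],
    [-0.06,0.0658,0,0,0,0,1],
    [-0.06,0.0658,0,0,0,0,1],
    [0,0,0.06,0,0,0,1],
    [0,0,0.06,0,0,0,1],
    [0,0,0,0,0,0,1],
    [0,0,0,0,0,0,1],
  ],
)

```text
t: 18.4
position: [0.5674, 0.0418, 0.1146]
ee_rot: [180.0, -0.1, -177.9]
contact_force: [0.2, 0.1, -1.3]
grip_width: 0.273
finger_force: 59.3
```

```bash
python3 - <<'E'
from h import *
c,im=snap('wrist','b2'); cv2.imwrite('pics/b2c.png',cv2.resize(im[120:340,180:460],None,fx=2.7,fy=2.7))
go([.5712,.0407,.041],182.1)
E
```

```text
pos [0.5683 0.0416 0.1159] rot [-180.     -0.   -177.91] t 18.45 F [ 0.2  0.1 -0. ] w 0.272
  turn [-0. -0. -0.] shift [-0.0072 -0.0025  0.1871] rows turn>=0.0 shift>=1.9
```

View pics/b2c.png

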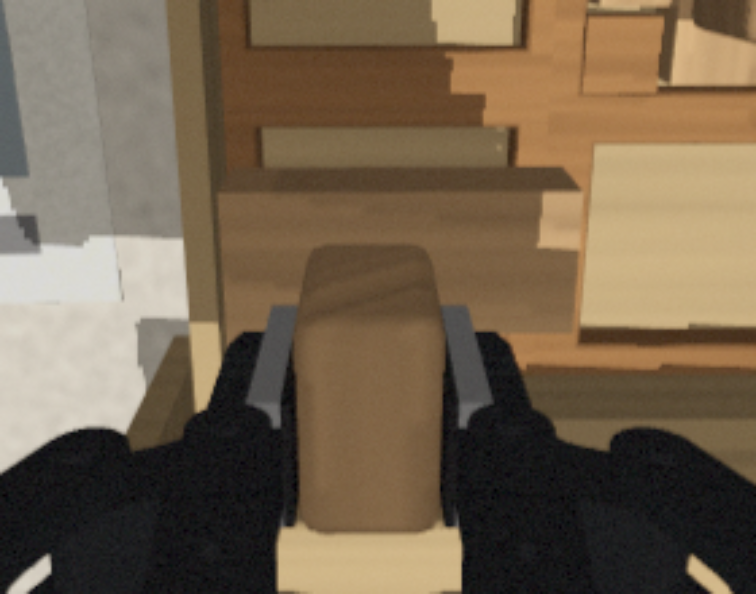

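The crop shows the ell held over its pocket. The near edge of its top face is at full-image row 190.4, columns 261.5 to 394.8, and it is square to the pocket.

```bash
python3 - <<'E'
from h import *
print(intool('b2',[(261.5,190.4),(394.8,190.4)],.0055), 'want x29, y-29..41')
print(intool('b2',[(180+183*0+220/2.7,120+168/2.7),(180+563/2.7,120+168/2.7)],.0235))
E
```

```text
[[ 29.1 -28.6   5.5]
 [ 29.1  40.5   5.5]] want x29, y-29..41
[[ 28.5 -31.7  23.5]
 [ 28.4  41.4  23.5]]
```

Call:
servo_tool(
  targets=[
    [-0.0072,-0.0025,0.05,0,0,0,1],
    [0,0,0.06,0,0,0,1],
    [0,0,0.035,0,0,0,1],
    [0,0,0.01,0,0,0,1],
    [0,0,0,0,0,0,1],
    [0,0,0,0,0,0,1],
  ],
)

```text
t: 18.95
position: [0.572, 0.0406, 0.0548]
ee_rot: [-180.0, 0.1, -177.9]
contact_force: [0.9, -0.5, -1.7]
grip_width: 0.271
finger_force: 59.4
```

Call:
servo_tool(
  targets=[
    [0,0,0.01,0,0,0,1],
    [0,0,0.01,0,0,0,1],
    [0,0,0.01,0,0,0,1],
    [0,0,0,0,0,0,1],
  ],
)

```text
t: 19.28
position: [0.575, 0.0408, 0.0449]
ee_rot: [-180.0, 0.6, -177.9]
contact_force: [1.1, 1.4, 17.5]
grip_width: 0.273
finger_force: 66.0
```

Call:
servo_tool(
  targets=[
    [0,0,0,0,0,0,1],
    [0,0,0,0,0,0,1],
    [0,0,0,0,0,0,1],
  ],
)

```text
t: 19.53
position: [0.575, 0.0408, 0.0449]
ee_rot: [-180.0, 0.6, -177.9]
contact_force: [1.9, 0.7, 17.2]
grip_width: 0.271
finger_force: 66.0
```

```bash
python3 - <<'E'
from h import *
c,im=snap('wrist','b3'); cv2.imwrite('pics/b3c.png',cv2.resize(im[60:280,180:460],None,fx=2.7,fy=2.7))
go([.5712,.0407,.0415],182.1)
E
```

```text
pos [0.575  0.0408 0.0449] rot [-179.97    0.57 -177.89] t 19.58 F [ 2.1  0.3 17. ] w 0.271
  turn [-0.   0.1  0. ] shift [0.0095 0.     0.0085] rows turn>=0.1 shift>=0.1
```

View pics/b3c.png

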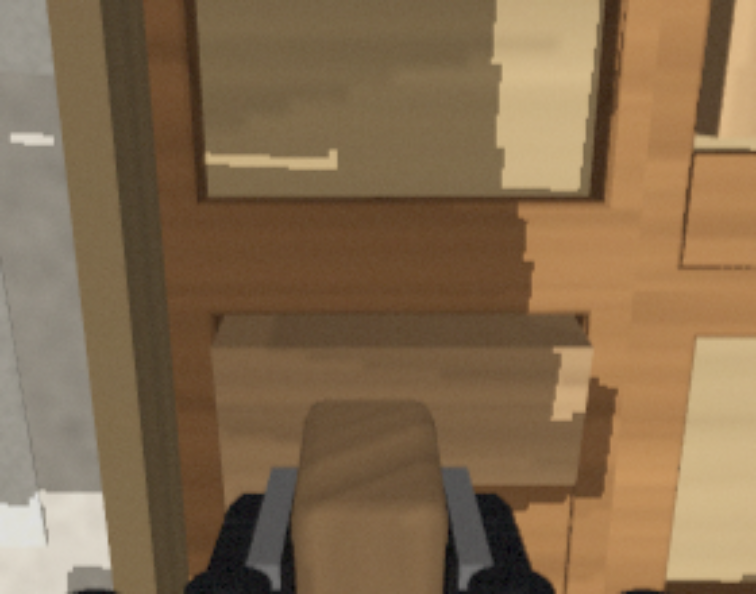

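```bash
python3 - <<'E'
from h import *
for dz in(.0055,.0015,-.0015,-.0035): print(dz,intool('b3',[(180+213/2.7,60+345/2.7),(180+590/2.7,60+345/2.7)],dz))
c=cam('wrist'); px=lambda x,y:(180+x/2.7,60+y/2.7)
# rims of neighbours, world at .030
for n,p in dict(ellNL=px(213,314),ellNR=px(588,314),rectFL=px(200,199),rectFR=px(603,199)).items(): print(n,plane(c,p,.030)[0].round(4))
print('block near top edge in world, z .048',plane(c,[px(213,345),px(590,345)],.048).round(4),'z.039',plane(c,[px(213,345),px(590,345)],.039).round(4))
E
```

```text
0.0055 [[ 30.5 -29.8   5.5]
 [ 30.5  42.3   5.5]]
0.0015 [[ 31.7 -29.1   1.5]
 [ 31.7  41.1   1.5]]
-0.0015 [[ 32.6 -28.5  -1.5]
 [ 32.6  40.3  -1.5]]
-0.0035 [[ 33.2 -28.1  -3.5]
 [ 33.2  39.7  -3.5]]
ellNL [0.542  0.0081 0.03  ]
ellNR [0.5393 0.0833 0.03  ]
rectFL [0.5192 0.0061 0.03  ]
rectFR [0.5164 0.0834 0.03  ]
block near top edge in world, z .048 [[0.5428 0.0113 0.048 ]
 [0.5403 0.0791 0.048 ]] z.039 [[0.5456 0.0096 0.039 ]
 [0.543  0.0818 0.039 ]]
```

The ell rode up about 4 mm in the grip while touching, and it lies within its pocket outline with about a 2.3 mm gap in front. I'll release it, let it settle and look again.

Call:
servo_tool(
  targets=[
    [0,0,-0.005,0,0,0,1],
    [0,0,0,0,0,0,0],
    [0,0,0,0,0,0,0],
    [0,0,0,0,0,0,0],
    [0,0,0,0,0,0,0],
    [0,0,-0.1,0,0,0,0],
    [0,0,-0.1,0,0,0,0],
    [-0.095,0,0,0,0,0,0],
    [-0.095,0,0,0,0,0,0],
    [0,0,0,0,0,0,0],
  ],
)

```text
t: 20.42
position: [0.6521, 0.0437, 0.1242]
ee_rot: [-180.0, 0.3, -177.9]
contact_force: [1.0, 0.2, 0.9]
grip_width: 0.5
finger_force: 0.0
```

```bash
python3 - <<'E'
from h import *
c,im=snap('wrist','b4'); cv2.imwrite('pics/b4c.png',cv2.resize(im[0:240,160:480],None,fx=2.4,fy=2.4)); go([.5712,.0407,.12],182.1)
E
```

```text
pos [0.649  0.0437 0.1229] rot [-1.8000e+02  7.0000e-02 -1.7789e+02] t 20.47 F [-0.7 -0.2  0.3] w 0.502
  turn [-0.    0.01  0.  ] shift [ 0.1947 -0.0004  0.0072] rows turn>=0.0 shift>=1.9
```

View pics/b4c.png

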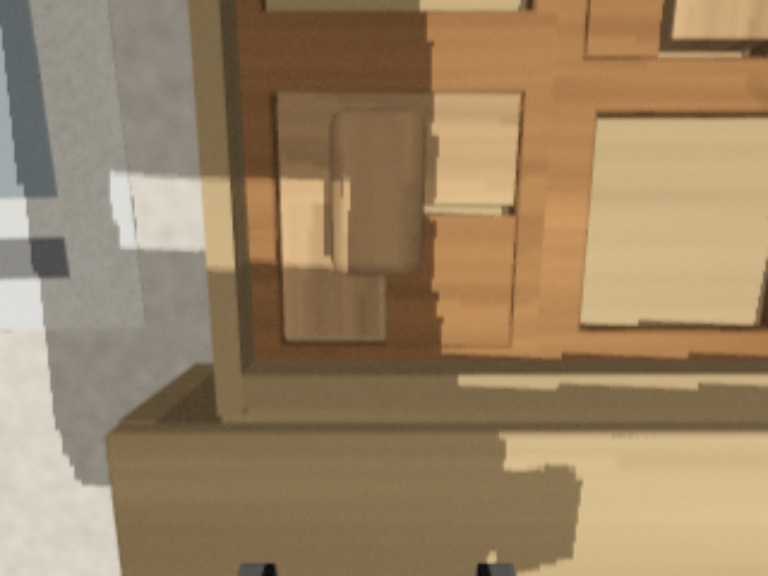

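```bash
python3 - <<'E'
from h import *
c,im=load('b4'); px=lambda x,y:(160+x/2.4,y/2.4)
for z in(.030,.036,.042,.048): 
    P=plane(c,[px(284,340),px(386,340),px(278,95),px(521,95)],z); print(z,'far arm width %.1f (30) near edge %.1f (70)'%(1e3*np.linalg.norm(P[1]-P[0]),1e3*np.linalg.norm(P[3]-P[2])),'x len %.1f (70)'%(1e3*np.linalg.norm(P[0]-P[2])))
for z in(.056,.068,.074,.08): 
    P=plane(c,[px(332,190),px(423,190),px(377,108),px(377,274)],z); print(z,'grip %.1f (24) %.1f (40)'%(1e3*np.linalg.norm(P[1]-P[0]),1e3*np.linalg.norm(P[3]-P[2])),P[2:].mean(0))
E
```

```text
0.03 far arm width 33.4 (30) near edge 72.1 (70) x len 72.5 (70)
0.036 far arm width 32.5 (30) near edge 70.3 (70) x len 70.7 (70)
0.042 far arm width 31.7 (30) near edge 68.5 (70) x len 68.9 (70)
0.048 far arm width 30.8 (30) near edge 66.7 (70) x len 67.1 (70)
0.056 grip 25.0 (24) 42.8 (40) [0.56699918 0.04073441 0.056     ]
0.068 grip 23.5 (24) 40.4 (40) [0.56750751 0.04072209 0.068     ]
0.074 grip 22.8 (24) 39.2 (40) [0.56776168 0.04071594 0.074     ]
0.08 grip 22.1 (24) 38.0 (40) [0.56801585 0.04070978 0.08      ]
```

The crop shows the ell in its pocket: the plate-top size fits a height of about 36 mm, so it is seated, with a 3 mm gap strip behind the arm at (470,210). Next is the oblong.

```bash
python3 -c "
from h import *
go([0.485,-0.286,0.14],182.1)"
```

```text
pos [0.649  0.0437 0.1229] rot [-1.8000e+02  7.0000e-02 -1.7789e+02] t 20.47 F [-0.7 -0.2  0.3] w 0.502
  turn [-0.    0.01  0.  ] shift [ 0.44   -0.8087 -0.0428] rows turn>=0.0 shift>=9.2
```

Call:
servo_tool(
  targets=[
    [0.044,-0.0809,-0.0043,0,0,0,-1],
    [0.044,-0.0809,-0.0043,0,0,0,-1],
    [0.044,-0.0809,-0.0043,0,0,0,-1],
    [0.044,-0.0809,-0.0043,0,0,0,-1],
    [0.044,-0.0809,-0.0043,0,0,0,-1],
    [0.044,-0.0809,-0.0043,0,0,0,-1],
    [0.044,-0.0809,-0.0043,0,0,0,-1],
    [0.044,-0.0809,-0.0043,0,0,0,-1],
    [0.044,-0.0809,-0.0043,0,0,0,-1],
    [0.044,-0.0809,-0.0043,0,0,0,-1],
  ],
)

```text
t: 21.3
position: [0.4811, -0.2869, 0.1399]
ee_rot: [179.9, -0.1, -177.9]
contact_force: [1.1, -0.3, -0.1]
grip_width: 1.002
finger_force: 0.0
```

Call:
servo_tool(
  targets=[
    [0,0,0,0,0,0,-1],
    [0,0,0,0,0,0,-1],
    [0,0,0,0,0,0,-1],
  ],
)

```text
t: 21.55
position: [0.4826, -0.2854, 0.1399]
ee_rot: [179.9, -0.1, -177.9]
contact_force: [0.2, 0.5, 0.4]
grip_width: 1.001
finger_force: 0.0
```

```bash
python3 - <<'E'
from blk import *
c,im=snap('wrist','c1')
g,a,A=analyse('c1'); print(A.round(3).tolist())
cv2.imwrite('pics/c1c.png',cv2.resize(im[0:200,60:460],None,fx=1.5,fy=1.5))
E
```

```text
c1 centroid [ 0.4104 -0.2905] area mm2 3211 edge angle mod 90: 37.7 n 4 cam above [ 0.407 -0.289  0.284]
  extents along a: -23.0 23.2  along a+90: -37.1 36.8
[[0.3709999918937683, -0.2750000059604645], [0.41499999165534973, -0.3319999873638153], [0.44999998807907104, -0.3059999942779541], [0.4059999883174896, -0.24899999797344208]]
```

View pics/c1c.png

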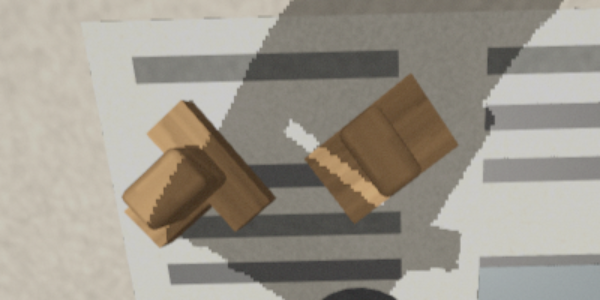

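The oblong at crop (380,150) has its grip across the short side, so block x = 37.7°. The remaining block, at (195,170), is the tee, with its stem pointing to the lower left.

Call:
servo_tool(
  targets=[
    [0,0,0,0,0,0.97,-1],
    [0,0,0,0,0,0.97,-1],
    [0,0,0,0,0,0.97,-1],
    [0,0,0,0,0,0.97,-1],
    [0,0,0,0,0,0.97,-1],
    [0,0,0,0,0,0.97,-1],
    [0,0,0,0,0,0.97,-1],
    [0,0,0,0,0,0.97,-1],
    [0,0,0,0,0,0.97,-1],
    [0,0,0,0,0,0.97,-1],
  ],
)

```text
t: 22.43
position: [0.4835, -0.2846, 0.1401]
ee_rot: [-180.0, -0.0, 126.4]
contact_force: [-0.1, -0.2, 0.1]
grip_width: 0.999
finger_force: 0.0
```

Call:
servo_tool(
  targets=[
    [0,0,0,0,0,0.97,-1],
    [0,0,0,0,0,0.97,-1],
    [0,0,0,0,0,0.97,-1],
    [0,0,0,0,0,0.97,-1],
    [0,0,0,0,0,0.97,-1],
    [0,0,0,0,0,0.97,-1],
    [0,0,0,0,0,0.97,-1],
    [0,0,0,0,0,0.97,-1],
    [0,0,0,0,0,0.97,-1],
    [0,0,0,0,0,0.97,-1],
  ],
)

```text
t: 23.27
position: [0.4835, -0.2846, 0.1401]
ee_rot: [-180.0, -0.0, 70.8]
contact_force: [-1.0, -0.7, -0.2]
grip_width: 0.998
finger_force: 0.0
```

Call:
servo_tool(
  targets=[
    [0,0,0,0,0,0.97,-1],
    [0,0,0,0,0,0.97,-1],
    [0,0,0,0,0,0.97,-1],
    [0,0,0,0,0,0.97,-1],
    [0,0,0,0,0,0.97,-1],
    [0,0,0,0,0,0.97,-1],
    [0,0,0,0,0,0,-1],
    [0,0,0,0,0,0,-1],
  ],
)

```text
t: 23.93
position: [0.4834, -0.2851, 0.1402]
ee_rot: [-180.0, 0.0, 37.9]
contact_force: [1.0, -0.7, -0.1]
grip_width: 0.998
finger_force: 0.0
```

```bash
python3 -c "
from h import *
go([0.4104,-0.2905,0.0235],37.7)"
```

```text
pos [ 0.4834 -0.2851  0.1402] rot [-1.7997e+02  1.0000e-02  3.7870e+01] t 23.93 F [ 1.  -0.7 -0.1] w 0.998
  turn [-0.01  0.    0.03] shift [-0.1528 -0.1009  0.2917] rows turn>=0.0 shift>=3.4
```

Call:
servo_tool(
  targets=[
    [-0.0764,-0.0505,0,0,0,0.03,-1],
    [-0.0764,-0.0504,0,0,0,0,-1],
    [0,0,0.08,0,0,0,-1],
    [0,0,0.08,0,0,0,-1],
    [0,0,0.075,0,0,0,-1],
    [0,0,0.0567,0,0,0,-1],
    [0,0,0,0,0,0,-1],
    [0,0,0,0,0,0,1],
    [0,0,0,0,0,0,1],
    [0,0,0,0,0,0,1],
  ],
)

```text
t: 24.77
position: [0.4109, -0.2918, 0.0252]
ee_rot: [179.9, -0.0, 37.5]
contact_force: [0.7, -0.3, 0.3]
grip_width: 0.605
finger_force: 0.0
```

Call:
servo_tool(
  targets=[
    [0,0,0,0,0,0,1],
    [0,0,0,0,0,0,1],
    [0,0,0,0,0,0,1],
    [0,0,0,0,0,0,1],
    [0,0,0,0,0,0,1],
  ],
)

```text
t: 25.18
position: [0.4107, -0.2918, 0.0248]
ee_rot: [179.9, -0.0, 37.5]
contact_force: [-0.7, 2.1, 7.9]
grip_width: 0.27
finger_force: 59.7
```

Call:
servo_tool(
  targets=[
    [0,0,-0.05,0,0,0,1],
    [0,0,-0.1,0,0,0,1],
    [0,0,-0.1,0,0,0,1],
    [0,0,-0.08,0,0,0,1],
    [0,0,0,0,0,0.89,1],
    [0,0,0,0,0,0.89,1],
    [0,0,0,0,0,0.89,1],
    [0,0,0,0,0,0.89,1],
    [0,0,0,0,0,0.89,1],
    [0,0,0,0,0,0.89,1],
  ],
)

```text
t: 26.02
position: [0.41, -0.2913, 0.1561]
ee_rot: [180.0, -0.0, 6.6]
contact_force: [0.7, -0.5, -0.7]
grip_width: 0.269
finger_force: 59.2
```

```bash
python3 -c "
from h import *
go([0.4944,0.0438,0.12],2.1)"
```

```text
pos [ 0.41   -0.2913  0.1561] rot [ 1.7998e+02 -2.0000e-02  6.6100e+00] t 26.02 F [ 0.7 -0.5 -0.7] w 0.269
  turn [ 0.   -0.    0.79] shift [ 0.2415 -0.8295  0.0902] rows turn>=0.8 shift>=8.7
```

Call:
servo_tool(
  targets=[
    [0,0,0,0,0,0.82,1],
    [0.0268,-0.0922,0,0,0,0,1],
    [0.0268,-0.0922,0,0,0,0,1],
    [0.0268,-0.0922,0,0,0,0,1],
    [0.0268,-0.0922,0,0,0,0,1],
    [0.0268,-0.0922,0,0,0,0,1],
    [0.0268,-0.0922,0,0,0,0,1],
    [0.0268,-0.0922,0,0,0,0,1],
    [0.0268,-0.0922,0,0,0,0,1],
    [0.0268,-0.0922,0,0,0,0,1],
  ],
)

```text
t: 26.85
position: [0.4941, 0.0459, 0.1562]
ee_rot: [180.0, -0.0, 2.2]
contact_force: [1.3, -0.1, -1.1]
grip_width: 0.269
finger_force: 59.3
```

Call:
servo_tool(
  targets=[
    [0,0,0.07,0,0,0,1],
    [0,0,0.03,0,0,0,1],
    [0,0,0,0,0,0,1],
    [0,0,0,0,0,0,1],
  ],
)

```text
t: 27.18
position: [0.4938, 0.0439, 0.1158]
ee_rot: [-180.0, 0.0, 2.2]
contact_force: [0.3, -0.5, -0.7]
grip_width: 0.273
finger_force: 59.4
```

```bash
python3 - <<'E'
from h import *
c,im=snap('wrist','c2'); cv2.imwrite('pics/c2c.png',cv2.resize(im[90:330,160:480],None,fx=2.4,fy=2.4))
go([0.4944,0.0438,0.0428],2.1)
E
```

```text
pos [0.4944 0.0437 0.1165] rot [ 1.80e+02 -4.00e-02  2.13e+00] t 27.23 F [ 0.8  0.4 -0.5] w 0.273
  turn [ 0.   -0.01  0.  ] shift [ 1.000e-04 -2.000e-04  1.841e-01] rows turn>=0.0 shift>=1.8
```

View pics/c2c.png

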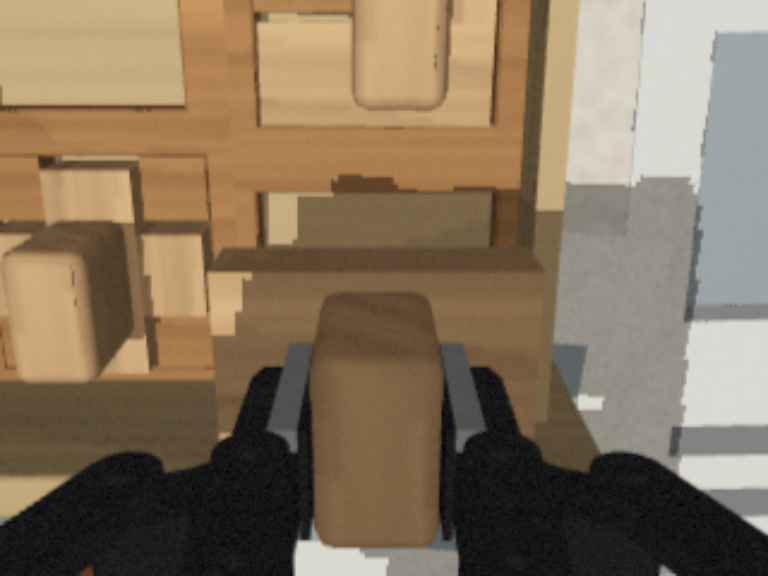

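The crop shows the oblong held, its pocket far edge at crop row 190 (columns 258-492). The seated cross (left) and seated ell (top) both sit low in their pockets.

```bash
python3 - <<'E'
from h import *
px=lambda x,y:(160+x/2.4,90+y/2.4)
print(intool('c2',[px(212,272),px(548,272)],.0068),'want 23, +-37')
c,_=load('c2'); a=np.radians(2.1);Rz=np.array([[np.cos(a),np.sin(a)],[-np.sin(a),np.cos(a)]])
for n,p in dict(rect_far_L=px(258,190),rect_far_R=px(492,190),ellnear=px(375,127),sqnear=px(100,106),sqR=px(185,60)).items(): print(n,(Rz@plane(c,p,.030)[0][:2]).round(4))
E
```

```text
[[ 21.5 -36.2   6.8]
 [ 21.5  37.9   6.8]] want 23, +-37
rect_far_L [0.5181 0.0636]
rect_far_R [ 0.5181 -0.0123]
ellnear [0.5385 0.0257]
sqnear [0.545  0.1119]
sqR [0.5591 0.0841]
```

Call:
servo_tool(
  targets=[
    [-0.0027,0,0.05,0,0,0,1],
    [0,0,0.06,0,0,0,1],
    [0,0,0.035,0,0,0,1],
    [0,0,0.0075,0,0,0,1],
    [0,0,0,0,0,0,1],
    [0,0,0,0,0,0,1],
  ],
)

```text
t: 27.73
position: [0.4937, 0.0436, 0.0559]
ee_rot: [180.0, -0.1, 2.1]
contact_force: [1.4, 0.0, -1.1]
grip_width: 0.273
finger_force: 59.4
```

Call:
servo_tool(
  targets=[
    [0,0,0.01,0,0,0,1],
    [0,0,0.01,0,0,0,1],
    [0,0,0.008,0,0,0,1],
    [0,0,0,0,0,0,1],
  ],
)

```text
t: 28.07
position: [0.4964, 0.0439, 0.0464]
ee_rot: [180.0, -0.5, 2.1]
contact_force: [1.9, 0.7, 15.1]
grip_width: 0.271
finger_force: 67.6
```

```bash
python3 - <<'E'
from h import *
c,im=snap('wrist','c3'); cv2.imwrite('pics/c3c.png',cv2.resize(im[90:330,160:480],None,fx=2.4,fy=2.4))
g=cv2.cvtColor(im,cv2.COLOR_BGR2GRAY).astype(int)
E
```

```text
(no output)
```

View pics/c3c.png

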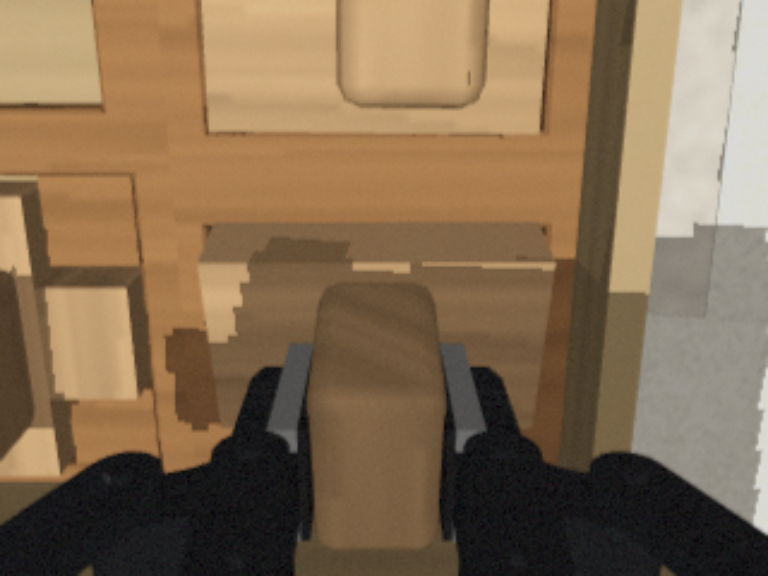

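```bash
python3 - <<'E'
from h import *
px=lambda x,y:(160+x/2.4,90+y/2.4)
for dz in(.0068,.003,.0005,-.002): print(dz,intool('c3',[px(200,262),px(555,262)],dz))
c,_=load('c3'); a=np.radians(2.1);Rz=np.array([[np.cos(a),np.sin(a)],[-np.sin(a),np.cos(a)]])
f=lambda p,z:(Rz@plane(c,p,z)[0][:2]).round(4)
for z in(.040,.044,.048): print(z,'block far top edge',f(px(200,262),z),f(px(555,262),z))
for n,p in dict(rimL=px(205,226),rimR=px(548,226),ellnear=px(375,133),ellL=px(207,100),ellR=px(548,100)).items(): print(n,f(p,.030))
for z in(.018,.024,.028): print('face bottom',z,f(px(210,224),z),f(px(545,224),z))
go([.4933,.0437,.0555],2.1)
E
```

```text
0.0068 [[ 23.9 -38.7   6.8]
 [ 23.8  39.3   6.8]]
0.003 [[ 25.2 -37.7   3. ]
 [ 25.1  38.3   3. ]]
0.0005 [[ 26.  -37.1   0.5]
 [ 26.   37.7   0.5]]
-0.002 [[ 26.9 -36.4  -2. ]
 [ 26.8  37.   -2. ]]
0.04 block far top edge [0.5231 0.0638] [ 0.5231 -0.0141]
0.044 block far top edge [0.5245 0.0628] [ 0.5245 -0.013 ]
0.048 block far top edge [0.5258 0.0618] [ 0.5258 -0.012 ]
rimL [0.5285 0.0646]
rimR [ 0.5286 -0.0144]
ellnear [0.55   0.0254]
ellL [0.5572 0.0622]
ellR [ 0.5572 -0.0125]
face bottom 0.018 [0.5257 0.0663] [ 0.5257 -0.0166]
face bottom 0.024 [0.5274 0.0648] [ 0.5274 -0.0152]
face bottom 0.028 [0.5285 0.0639] [ 0.5285 -0.0142]
pos [0.4964 0.0439 0.0464] rot [179.98  -0.49   2.15] t 28.12 F [ 1.6  0.8 14.6] w 0.269
  turn [ 0.   -0.09  0.01] shift [-0.0077  0.0001 -0.0227] rows turn>=0.1 shift>=0.2
```

The rims in this shot read about 10 mm further in than before, so the drawer may have slid. I'll check against the top camera.

```bash
python3 - <<'E'
from h import *
c,im=snap('top','top2'); c1,i1=load('top1')
for t,i in(('top1',i1),('top2',im)):
    h,m=knobmask(i); n,l,st,ce=cv2.connectedComponentsWithStats(m)
    print(t,[(st[k].tolist(),plane(c,ce[k],.079)[0].round(4)) for k in range(1,n) if st[k,4]>15 and 150<ce[k][0]<350 and ce[k][1]>150])
    g=cv2.cvtColor(i,cv2.COLOR_BGR2GRAY).astype(int)
    print([g[200:250,u].tolist() for u in(215,)])
E
```

```text
top1 []
[[108, 105, 103, 108, 106, 98, 98, 106, 110, 105, 105, 108, 110, 96, 61, 53, 54, 54, 54, 54, 54, 55, 58, 58, 58, 59, 59, 59, 60, 48, 38, 35, 37, 36, 35, 31, 30, 29, 39, 53, 55, 55, 56, 54, 55, 54, 54, 55, 54, 55]]
top2 []
[[103, 104, 97, 96, 102, 106, 104, 102, 104, 106, 104, 98, 98, 100, 100, 101, 102, 96, 92, 92, 97, 102, 104, 102, 97, 91, 90, 135, 138, 136, 135, 92, 79, 89, 174, 181, 179, 178, 178, 178, 178, 178, 180, 184, 124, 113, 114, 114, 111, 158]]
```

```bash
python3 - <<'E'
from h import *
c,im=load('top2'); a=np.radians(2.1);Rz=np.array([[np.cos(a),np.sin(a)],[-np.sin(a),np.cos(a)]])
f=lambda p,z:(Rz@plane(c,p,z)[0][:2]).round(4)
g=cv2.cvtColor(im,cv2.COLOR_BGR2GRAY).astype(int)
for u in(195,215,222,230): print(u,g[222:238,u].tolist(),f((u,226.5),.084),f((u,230.5),.084))
print('knob TCP when released chest X',(Rz@[.4025,.1322]).round(4),'front face expected',.4071+.032)
# same edge in wrist pics p1 (yaw182) : front panel top, dark->light rows at col 200
for t,u in(('p1',200),('w3',230),('w4',300)):
    c,im=load(t); L=cv2.cvtColor(im,cv2.COLOR_BGR2GRAY).astype(int); print(t,L[0:110:1,u].tolist())
E
```

```text
195 [181, 179, 178, 178, 179, 179, 179, 179, 179, 179, 179, 179, 179, 180, 180, 179] [0.4593 0.2888] [0.4494 0.289 ]
215 [104, 102, 97, 91, 90, 135, 138, 136, 135, 92, 79, 89, 174, 181, 179, 178] [0.4572 0.2389] [0.4472 0.2392]
222 [101, 99, 92, 80, 124, 138, 135, 132, 137, 64, 91, 94, 175, 180, 179, 178] [0.4564 0.2214] [0.4464 0.2217]
230 [105, 93, 88, 71, 133, 135, 132, 131, 125, 68, 89, 91, 175, 180, 179, 178] [0.4555 0.2015] [0.4456 0.2018]
knob TCP when released chest X [0.4071 0.1174] front face expected 0.43910000000000005
p1 [99, 94, 88, 95, 94, 98, 95, 97, 97, 96, 97, 94, 94, 93, 96, 94, 92, 95, 93, 91, 93, 92, 91, 88, 79, 72, 61, 56, 59, 58, 60, 59, 62, 63, 65, 62, 64, 61, 65, 66, 63, 67, 69, 74, 73, 69, 76, 68, 74, 71, 71, 70, 70, 64, 66, 70, 69, 65, 75, 71, 74, 72, 72, 72, 70, 55, 55, 81, 99, 100, 95, 100, 100, 97, 102, 103, 101, 103, 101, 103, 96, 98, 95, 131, 163, 167, 166, 168, 156, 134, 125, 113, 109, 109, 109, 109, 113, 108, 104, 101, 97, 98, 100, 99, 100, 102, 101, 103, 106, 102]
w3 [119, 99, 96, 99, 96, 97, 96, 98, 98, 96, 98, 97, 97, 97, 100, 97, 98, 96, 99, 97, 
[... 194 characters left out ...]
5, 99, 96, 137, 168, 168, 151, 132, 150, 157, 158, 160, 160, 159, 159, 157, 156, 154, 154, 156, 151, 134, 104, 90, 146, 158, 122, 125, 126, 124, 124, 122, 122, 119, 121, 121, 112, 79, 70, 71, 61, 77, 96]
w4 [210, 211, 206, 193, 175, 175, 175, 153, 104, 104, 102, 104, 102, 97, 101, 102, 102, 98, 101, 98, 99, 105, 101, 102, 101, 103, 100, 100, 103, 100, 100, 101, 101, 103, 103, 101, 103, 99, 100, 101, 100, 99, 101, 102, 100, 99, 100, 103, 99, 102, 100, 98, 99, 99, 97, 98, 100, 101, 99, 99, 99, 101, 99, 101, 101, 100, 100, 100, 100, 99, 98, 99, 99, 98, 100, 99, 91, 95, 95, 95, 97, 98, 94, 93, 98, 92, 90, 89, 92, 84, 70, 71, 93, 95, 74, 73, 71, 67, 72, 66, 67, 66, 67, 69, 67, 69, 69, 71, 73, 80]
```

The top view confirms the drawer crept in about 7 mm under the press. I'll release the oblong without pressing, lift, and measure numerically (no more pictures to view).

Call:
servo_tool(
  targets=[
    [0,0,-0.005,0,0,0,1],
    [0,0,0,0,0,0,0],
    [0,0,0,0,0,0,0],
    [0,0,0,0,0,0,0],
    [0,0,0,0,0,0,0],
    [0,0,-0.1,0,0,0,0],
    [0,0,-0.1,0,0,0,0],
    [0,0,-0.05,0,0,0,0],
    [-0.09,0,0,0,0,0,0],
    [-0.09,0,0,0,0,0,0],
  ],
)

```text
t: 29.0
position: [0.4214, 0.0411, 0.1464]
ee_rot: [180.0, -0.2, 2.2]
contact_force: [-0.7, -0.5, -1.6]
grip_width: 0.5
finger_force: 0.0
```

Call:
servo_tool(
  targets=[
    [0,0,0,0,0,0,0],
    [0,0,0,0,0,0,0],
    [0,0,0,0,0,0,0],
  ],
)

```text
t: 29.25
position: [0.4217, 0.0412, 0.1457]
ee_rot: [180.0, -0.1, 2.1]
contact_force: [0.9, 0.1, -0.4]
grip_width: 0.502
finger_force: 0.0
```

```bash
python3 - <<'E'
from h import *
c,im=snap('wrist','c4'); go([.5,.0437,.0555],2.1)
L=cv2.cvtColor(im,cv2.COLOR_BGR2LAB).astype(int)
a=np.radians(2.1);Rz=np.array([[np.cos(a),np.sin(a)],[-np.sin(a),np.cos(a)]])
W=lambda X,Y,z:proj(c,[[*(Rz.T@[X,Y]),z]])[0].round(1)
print('cam',c['o'],Rz@c['o'][:2])
for n,X,Y,z in(('rect ctr top grip',.4945,.0256,.074),('corner nl',.4695,-.0134,.03),('far r',.5195,.0646,.03)): print(n,W(X,Y,z))
# profile along X through rect at Y=.005 and along Y at X=.515
for nm,pts in(('X@Y.000',[W(x,.0,.030) for x in np.arange(.44,.56,.002)]),('X@Y.05',[W(x,.05,.030) for x in np.arange(.44,.56,.002)]),('Y@X.48',[W(.482,y,.030) for y in np.arange(-.04,.09,.002)]),('Y@X.51',[W(.513,y,.030) for y in np.arange(-.04,.09,.002)])):
    print(nm,[f"{L[int(round(v)),int(round(u)),0]}/{L[int(round(v)),int(round(u)),1]-128}" if 0<=v<400 and 0<=u<640 else '-' for u,v in pts])
E
```

```text
pos [0.422  0.0412 0.1456] rot [ 1.80e+02 -6.00e-02  2.14e+00] t 29.3 F [-0.2  0.2  0.2] w 0.501
  turn [ 0.   -0.01  0.01] shift [0.1951 0.0008 0.2254] rows turn>=0.0 shift>=3.0
cam [0.49836335 0.04364698 0.28978372] [0.49962803 0.02535578]
rect ctr top grip [316.1 104.9]
corner nl [362.  134.2]
far r [267.6  71.2]
X@Y.000 ['174/3', '175/3', '173/3', '172/3', '154/3', '87/3', '89/3', '89/3', '90/4', '90/3', '88/2', '148/11', '143/13', '143/13', '143/12', '139/13', '141/12', '141/13', '147/12', '131/12', '150/4', '164/8', '173/7', '171/7', '174/7', '175/7', '178/7', '179/6', '175/8', '177/7', '182/6', '176/7', '175/7', '174/7', '171/7', '178/6', '188/6', '189/7', '189/6', '190/6', '196/5', '193/6', '182/8', '184/6', '181/6', '128/12', '138/13', '147/12', '145/13', '146/12', '147/12', '148/13', '148/12', '143/13', '150/12', '118/11', '68/5', '178/7', '179/7', '176/6', '175/7']
X@Y.05 ['170/3', '168/3', '169/3', '168/3', '145/4', '84/2', '83/4', '87/3', '89/4', '90/3', '94/3', '146/11', '146/13', '146/13', '143/12', '139/14', '145/14', '149/12', '148/13', '125/11', '151/4', '168/7', '1
[... 868 characters left out ...]
149/12', '144/12', '145/12', '145/13', '146/13', '114/12', '145/12', '144/12', '143/13', '145/12']
Y@X.51 ['212/0', '213/0', '212/0', '183/3', '180/3', '180/3', '180/3', '146/3', '84/1', '85/1', '145/12', '147/13', '147/12', '101/12', '182/8', '190/6', '190/7', '191/7', '190/6', '190/7', '191/7', '191/7', '191/6', '190/6', '190/7', '136/8', '118/7', '151/8', '185/6', '185/7', '184/7', '185/6', '186/6', '186/7', '187/7', '189/6', '185/7', '181/6', '172/6', '162/7', '179/7', '184/7', '185/7', '184/7', '185/7', '184/7', '186/7', '186/7', '185/7', '185/7', '186/7', '187/6', '118/8', '152/13', '151/13', '156/12', '148/12', '145/13', '146/14', '145/14', '123/12', '75/4', '186/6', '187/7', '181/7']
```

Rect plate reads 46.9 x 74.3 mm at z 0.036 and sits inside its rim, so it is seated. The drawer has crept in by 11 mm, so I'll pull it out again before the tee.

```bash
python3 -c "
from h import *
go([0.4135,0.1326,0.13],2.1)"
```

```text
pos [0.422  0.0412 0.1456] rot [ 1.80e+02 -6.00e-02  2.14e+00] t 29.3 F [-0.2  0.2  0.2] w 0.501
  turn [ 0.   -0.01  0.01] shift [-0.0129 -0.2292  0.0391] rows turn>=0.0 shift>=2.3
```

Call:
servo_tool(
  targets=[
    [-0.0043,-0.0764,0.013,0,0,0,-0.5],
    [-0.0043,-0.0764,0.013,0,0,0,-0.5],
    [-0.0043,-0.0764,0.013,0,0,0,-0.5],
    [0,0,0,0,0,0,-0.5],
    [0,0,0.05,0,0,0,-0.5],
    [0,0,0.06,0,0,0,-0.5],
    [0,0,0.06,0,0,0,-0.5],
    [0,0,0.0475,0,0,0,-0.5],
    [0,0,0,0,0,0,-0.5],
  ],
)

```text
t: 30.05
position: [0.4115, 0.1322, 0.04]
ee_rot: [180.0, 0.3, 2.1]
contact_force: [-0.9, -0.6, 0.7]
grip_width: 0.75
finger_force: 0.0
```

Call:
servo_tool(
  targets=[
    [0,0,0,0,0,0,1],
    [0,0,0,0,0,0,1],
    [0,0,0,0,0,0,1],
    [0,0,0,0,0,0,1],
    [0,0,0,0,0,0,1],
    [0,0,0,0,0,0,1],
    [-0.01,0,0,0,0,0,1],
    [-0.01,0,0,0,0,0,1],
    [-0.01,0,0,0,0,0,1],
    [0,0,0,0,0,0,1],
  ],
)

```text
t: 30.88
position: [0.4023, 0.1323, 0.0441]
ee_rot: [-180.0, -0.3, 2.2]
contact_force: [7.5, -4.3, 2.9]
grip_width: 0.295
finger_force: 64.2
```

Call:
servo_tool(
  targets=[
    [0,0,0,0,0,0,-0.5],
    [0,0,0,0,0,0,-0.5],
    [0,0,0,0,0,0,-0.5],
    [0,0,-0.08,0,0,0,-0.5],
    [0,0,-0.09,0,0,0,-1],
    [0,0,-0.08,0,0,0,-1],
    [0,0,0,0,0,0,-1],
    [0,0,0,0,0,0,-1],
  ],
)

```text
t: 31.55
position: [0.401, 0.1324, 0.1442]
ee_rot: [-180.0, -0.2, 2.2]
contact_force: [0.1, -0.6, -0.3]
grip_width: 1.004
finger_force: 0.0
```

```bash
python3 - <<'E'
from h import *
snap('wrist','d0')
go([0.363,-0.423,0.14],2.1)
E
```

```text
pos [0.4002 0.1322 0.1429] rot [-1.7999e+02 -3.0000e-02  2.1500e+00] t 31.6 F [-0.  -0.   0.4] w 1.0
  turn [-0.   -0.01  0.01] shift [-0.1439  1.3836  0.0073] rows turn>=0.0 shift>=13.9
```

Call:
servo_tool(
  targets=[
    [-0.0096,0.0922,0.0005,0,0,0,-1],
    [-0.0096,0.0922,0.0005,0,0,0,-1],
    [-0.0096,0.0922,0.0005,0,0,0,-1],
    [-0.0096,0.0922,0.0005,0,0,0,-1],
    [-0.0096,0.0922,0.0005,0,0,0,-1],
    [-0.0096,0.0922,0.0005,0,0,0,-1],
    [-0.0096,0.0922,0.0005,0,0,0,-1],
    [-0.0096,0.0922,0.0005,0,0,0,-1],
    [-0.0096,0.0922,0.0005,0,0,0,-1],
    [-0.0096,0.0922,0.0005,0,0,0,-1],
  ],
)

```text
t: 32.43
position: [0.3746, -0.2392, 0.1394]
ee_rot: [-179.9, 0.1, 2.1]
contact_force: [1.5, 0.1, 0.2]
grip_width: 1.005
finger_force: 0.0
```

Call:
servo_tool(
  targets=[
    [-0.0096,0.0922,0.0005,0,0,0,-1],
    [-0.0096,0.0922,0.0005,0,0,0,-1],
    [-0.0096,0.0922,0.0005,0,0,0,-1],
    [-0.0096,0.0922,0.0005,0,0,0,-1],
    [-0.0096,0.0922,0.0005,0,0,0,-1],
    [0,0,0,0,0,0,-1],
    [0,0,0,0,0,0,-1],
    [0,0,0,0,0,0,-1],
  ],
)

```text
t: 33.1
position: [0.3631, -0.4217, 0.1383]
ee_rot: [-179.8, 0.1, 2.1]
contact_force: [-0.4, 0.8, 0.9]
grip_width: 1.002
finger_force: 0.0
```

```bash
python3 - <<'E'
from blk import *
snap('wrist','d1')
g,a,A=analyse('d1'); print(A.round(3).tolist())
go([*g,.0235])
# tray now, from d0 (yaw 2.1): X profiles through round (Y .2087), square (Y .1171) and tee pocket (Y .2089)
c,im=load('d0'); L=cv2.cvtColor(im,cv2.COLOR_BGR2LAB).astype(int)
r=np.radians(2.1);Rz=np.array([[np.cos(r),np.sin(r)],[-np.sin(r),np.cos(r)]])
W=lambda X,Y,z:proj(c,[[*(Rz.T@[X,Y]),z]])[0]
print('camX',(Rz@c['o'][:2]).round(4))
for nm,Y,xs in(('round',.2087,(.44,.64)),('sq',.095,(.53,.64)),('teebar',.185,(.53,.64))):
    o=[]
    for x in np.arange(*xs,.001):
        u,v=W(x,Y,.03).round().astype(int)
        if 0<=u<640 and 0<=v<400: o.append((round(x,3),int(L[v,u,1]-128)))
    k=[(o[i][0],o[i-1][1],o[i][1]) for i in range(1,len(o)) if (o[i][1]>9)!=(o[i-1][1]>9)]
    print(nm,o[0][0],o[-1][0],k)
E
```

```text
d1 centroid [ 0.4315 -0.3971] area mm2 2953 edge angle mod 90: 39.7 n 8 cam above [ 0.44  -0.42   0.282]
  extents along a: -34.9 34.3  along a+90: -42.3 27.0
[[0.46700000762939453, -0.42100000381469727], [0.4449999928474426, -0.3919999897480011], [0.4569999873638153, -0.37400001287460327], [0.4410000145435333, -0.35600000619888306], [0.38999998569488525, -0.39899998903274536], [0.4050000011920929, -0.4189999997615814], [0.42399999499320984, -0.4090000092983246], [0.4480000138282776, -0.4359999895095825]]
pos [ 0.3634 -0.4214  0.1387] rot [-1.7987e+02  8.0000e-02  2.1800e+00] t 33.15 F [0.9 0.8 0.7] w 0.999
  turn [-0.02  0.01 -0.  ] shift [ 0.1725 -0.0544  0.288 ] rows turn>=0.0 shift>=3.4
camX [0.482  0.1172]
round 0.44 0.552 [(np.float64(0.451), 9, 12), (np.float64(0.458), 12, 9), (np.float64(0.527), 6, 10), (np.float64(0.539), 12, 5)]
sq 0.53 0.552 [(np.float64(0.545), 10, 5)]
teebar 0.53 0.552 [(np.float64(0.539), 13, 5)]
```

The tee was knocked about 25 mm. It now lies with its origin at about (0.433,-0.398) and block x = -50.3°. The drawer is back out within 1 mm.

Call:
servo_tool(
  targets=[
    [0,0,0,0,0,0.916,-1],
    [0,0,0,0,0,0.916,-1],
    [0,0,0,0,0,0.916,-1],
    [0,0,0,0,0,0.916,-1],
    [0,0,0,0,0,0.916,-1],
    [0,0,0,0,0,0.916,-1],
    [0,0,0,0,0,0.916,-1],
    [0,0,0,0,0,0.916,-1],
    [0,0,0,0,0,0.916,-1],
    [0,0,0,0,0,0.916,-1],
  ],
)

```text
t: 33.98
position: [0.3639, -0.4213, 0.1396]
ee_rot: [-180.0, 0.1, -50.5]
contact_force: [-0.5, 1.4, -0.1]
grip_width: 0.998
finger_force: 0.0
```

Call:
servo_tool(
  targets=[
    [0,0,0,0,0,0,-1],
    [0,0,0,0,0,0,-1],
  ],
)

```text
t: 34.15
position: [0.3638, -0.4218, 0.1397]
ee_rot: [-180.0, 0.0, -50.1]
contact_force: [-0.4, 0.2, 0.8]
grip_width: 0.998
finger_force: 0.0
```

```bash
python3 -c "
from h import *
go([0.4331,-0.3978,0.0235],-50.3)"
```

```text
pos [ 0.3638 -0.4218  0.1397] rot [-1.800e+02  4.000e-02 -5.011e+01] t 34.15 F [-0.4  0.2  0.8] w 0.998
  turn [-0.    0.01  0.03] shift [ 0.0645 -0.1716  0.2905] rows turn>=0.0 shift>=3.4
```

Call:
servo_tool(
  targets=[
    [0.0322,-0.0858,0,0,0,0.02,-1],
    [0.0323,-0.0858,0,0,0,0,-1],
    [0,0,0.08,0,0,0,-1],
    [0,0,0.08,0,0,0,-1],
    [0,0,0.075,0,0,0,-1],
    [0,0,0.0555,0,0,0,-1],
    [0,0,0,0,0,0,-1],
    [0,0,0,0,0,0,-1],
  ],
)

```text
t: 34.82
position: [0.4327, -0.3982, 0.0233]
ee_rot: [180.0, 0.1, -50.3]
contact_force: [-0.5, 0.5, -0.3]
grip_width: 0.999
finger_force: 0.0
```

Call:
servo_tool(
  targets=[
    [0,0,0,0,0,0,1],
    [0,0,0,0,0,0,1],
    [0,0,0,0,0,0,1],
    [0,0,0,0,0,0,1],
    [0,0,0,0,0,0,1],
    [0,0,0,0,0,0,1],
    [0,0,0,0,0,0,1],
    [0,0,0,0,0,0,1],
    [0,0,0,0,0,0,1],
  ],
)

```text
t: 35.57
position: [0.4333, -0.3993, 0.0245]
ee_rot: [-180.0, -0.1, -50.4]
contact_force: [-1.1, 1.2, 6.1]
grip_width: 0.27
finger_force: 59.5
```

Call:
servo_tool(
  targets=[
    [0,0,-0.05,0,0,0,1],
    [0,0,-0.1,0,0,0,1],
    [0,0,-0.1,0,0,0,1],
    [0,0,-0.08,0,0,0,1],
    [0,0,0,0,0,0,1],
    [0,0,0,0,0,0,1],
  ],
)

```text
t: 36.07
position: [0.4334, -0.3995, 0.1574]
ee_rot: [-180.0, -0.2, -50.4]
contact_force: [0.3, 0.5, -2.2]
grip_width: 0.27
finger_force: 59.0
```

Call:
servo_tool(
  targets=[
    [0,0,0,0,0,-0.914,1],
    [0,0,0,0,0,-0.914,1],
    [0,0,0,0,0,-0.914,1],
    [0,0,0,0,0,-0.914,1],
    [0,0,0,0,0,-0.914,1],
    [0,0,0,0,0,-0.914,1],
    [0,0,0,0,0,-0.914,1],
    [0,0,0,0,0,-0.914,1],
    [0,0,0,0,0,-0.914,1],
    [0,0,0,0,0,-0.914,1],
  ],
)

```text
t: 36.9
position: [0.4323, -0.3982, 0.1537]
ee_rot: [-179.9, 0.1, 2.2]
contact_force: [-0.9, 0.4, -1.4]
grip_width: 0.272
finger_force: 58.8
```

Call:
servo_tool(
  targets=[
    [0,0,0,0,0,0,1],
    [0,0,0,0,0,0,1],
  ],
)

```text
t: 37.07
position: [0.4325, -0.3984, 0.1543]
ee_rot: [-179.9, 0.1, 1.8]
contact_force: [0.2, 0.5, -1.1]
grip_width: 0.274
finger_force: 58.8
```

```bash
python3 -c "
from h import *
go([0.5621,0.2297,0.16],2.1)"
```

```text
pos [ 0.4325 -0.3984  0.1543] rot [-1.799e+02  9.000e-02  1.760e+00] t 37.07 F [ 0.2  0.5 -1.1] w 0.274
  turn [-0.02  0.02 -0.06] shift [ 0.3813 -1.5574 -0.0143] rows turn>=0.1 shift>=16.0
```

Call:
servo_tool(
  targets=[
    [0,0,-0.007,0,0,-0.05,1],
    [0.0224,-0.0916,0,0,0,0,1],
    [0.0224,-0.0916,0,0,0,0,1],
    [0.0224,-0.0916,0,0,0,0,1],
    [0.0224,-0.0916,0,0,0,0,1],
    [0.0224,-0.0916,0,0,0,0,1],
    [0.0224,-0.0916,0,0,0,0,1],
    [0.0224,-0.0916,0,0,0,0,1],
    [0.0224,-0.0916,0,0,0,0,1],
    [0.0224,-0.0916,0,0,0,0,1],
  ],
)

```text
t: 37.9
position: [0.5008, -0.0645, 0.1585]
ee_rot: [180.0, -0.0, 2.1]
contact_force: [0.7, -0.7, -0.5]
grip_width: 0.273
finger_force: 59.1
```

Call:
servo_tool(
  targets=[
    [0.0224,-0.0916,0,0,0,0,1],
    [0.0224,-0.0916,0,0,0,0,1],
    [0.0224,-0.0916,0,0,0,0,1],
    [0.0224,-0.0916,0,0,0,0,1],
    [0.0224,-0.0916,0,0,0,0,1],
    [0.0224,-0.0916,0,0,0,0,1],
    [0.0224,-0.0916,0,0,0,0,1],
    [0.0224,-0.0916,0,0,0,0,1],
    [0,0,0,0,0,0,1],
    [0,0,0,0,0,0,1],
  ],
)

```text
t: 38.73
position: [0.5609, 0.2309, 0.158]
ee_rot: [180.0, 0.0, 2.3]
contact_force: [-1.0, -0.1, -1.3]
grip_width: 0.272
finger_force: 59.2
```

```bash
python3 - <<'E'
from h import *
c,im=snap('wrist','d2'); go([0.5621,0.2297,0.0425],2.1)
L=cv2.cvtColor(im,cv2.COLOR_BGR2LAB).astype(int); g=L[:,:,0]
for u in(302,316,330): print(u,g[140:240,u].tolist())
# stem sides on the row of the plate, row 190
for v in (188,195): print(v,g[v,270:364].tolist())
E
```

```text
pos [0.5608 0.2295 0.158 ] rot [1.7997e+02 5.0000e-02 2.2000e+00] t 38.78 F [-0.5 -0.6 -1.6] w 0.276
  turn [0.01 0.01 0.02] shift [ 0.0033 -0.0003  0.2887] rows turn>=0.0 shift>=2.9
302 [186, 188, 186, 186, 168, 122, 120, 118, 120, 119, 125, 124, 125, 124, 125, 124, 125, 126, 127, 128, 129, 131, 129, 133, 133, 108, 81, 84, 86, 86, 83, 87, 129, 168, 179, 179, 178, 178, 176, 178, 179, 177, 177, 177, 178, 177, 176, 178, 177, 176, 177, 177, 177, 176, 176, 176, 177, 174, 174, 176, 174, 173, 175, 175, 176, 175, 176, 176, 173, 175, 175, 174, 158, 130, 131, 115, 91, 80, 76, 80, 82, 85, 88, 88, 90, 90, 87, 88, 90, 90, 89, 86, 84, 86, 83, 84, 87, 81, 86, 86]
316 [187, 188, 186, 187, 185, 182, 180, 181, 181, 182, 181, 183, 184, 184, 181, 180, 180, 181, 183, 183, 182, 184, 186, 188, 174, 128, 90, 87, 87, 86, 91, 85, 145, 176, 179, 179, 179, 178, 180, 179, 176, 177, 177, 176, 177, 178, 178, 176, 178, 176, 178, 177, 177, 177, 177, 177, 177, 177, 176, 176, 176, 178, 159, 109, 111, 112, 108, 110, 107, 107, 109, 107, 109, 108, 109, 105, 91, 85, 90, 85, 85, 85, 77, 79, 83, 83, 86, 89, 88, 90, 87, 86,
[... 729 characters left out ...]
78, 178, 178, 177, 176, 176, 174, 174, 173, 173, 176, 175, 177, 179, 179, 178, 180, 180, 184, 185, 189, 192, 189, 190, 188, 189, 189, 192, 190, 155, 113, 115, 116, 115, 115, 115, 117, 116, 116, 113, 113, 80, 56, 74, 86, 85, 85, 87, 85, 86]
195 [79, 79, 90, 138, 137, 139, 138, 119, 82, 72, 113, 122, 145, 139, 115, 119, 114, 113, 119, 151, 171, 171, 171, 168, 167, 167, 165, 162, 164, 168, 169, 172, 176, 178, 181, 182, 182, 182, 182, 178, 176, 176, 175, 178, 177, 177, 177, 177, 173, 175, 174, 173, 171, 173, 174, 173, 167, 174, 179, 179, 180, 182, 183, 187, 189, 190, 183, 118, 119, 119, 122, 121, 120, 118, 114, 115, 112, 114, 113, 114, 114, 113, 111, 110, 109, 65, 60, 70, 79, 78, 77, 77, 77, 80]
```

```bash
python3 - <<'E'
from h import *
print(intool('d2',[(302,172.2),(330,172.2),(289,188),(343.5,188)],.0065),'want 42-1.4; +-14')
E
```

```text
[[ 38.5  -7.5   6.5]
 [ 38.5   6.8   6.5]
 [ 30.1 -14.4   6.5]
 [ 30.1  13.9   6.5]] want 42-1.4; +-14
```

Call:
servo_tool(
  targets=[
    [0.0078,0,0.08,0,0,0.02,1],
    [0,0,0.08,0,0,0,1],
    [0,0,0.06,0,0,0,1],
    [0,0,0.03,0,0,0,1],
    [0,0,0,0,0,0,1],
    [0,0,0,0,0,0,1],
    [0,0,0,0,0,0,1],
  ],
)

```text
t: 39.37
position: [0.5652, 0.2293, 0.0601]
ee_rot: [-180.0, -0.1, 2.0]
contact_force: [0.2, 0.3, -0.5]
grip_width: 0.273
finger_force: 59.3
```

Call:
servo_tool(
  targets=[
    [0,0,0.01,0,0,0,1],
    [0,0,0.01,0,0,0,1],
    [0,0,0,0,0,0,1],
  ],
)

```text
t: 39.62
position: [0.565, 0.2297, 0.0514]
ee_rot: [-180.0, -0.1, 2.1]
contact_force: [-0.2, -0.0, -1.1]
grip_width: 0.274
finger_force: 60.4
```

Call:
servo_tool(
  targets=[
    [-0.001,0,0.01,0,0,0,1],
    [0,0,0,0,0,0,1],
  ],
)

```text
t: 39.78
position: [0.5635, 0.2293, 0.0459]
ee_rot: [180.0, 0.0, 2.1]
contact_force: [-0.7, 0.7, 0.0]
grip_width: 0.271
finger_force: 60.3
```

Call:
servo_tool(
  targets=[
    [0,0,0.006,0,0,0,1],
    [0,0,0,0,0,0,1],
    [0,0,0,0,0,0,0.2],
    [0,0,0,0,0,0,0.2],
    [0,0,0,0,0,0,0.2],
    [0,0,0,0,0,0,0.2],
    [0,0,-0.08,0,0,0,0.2],
    [0,0,-0.09,0,0,0,0],
    [0,0,-0.09,0,0,0,0],
    [0,0,0,0,0,0,0],
  ],
)

```text
t: 40.62
position: [0.5669, 0.2305, 0.1552]
ee_rot: [-179.8, -0.6, 2.1]
contact_force: [0.1, -0.3, 0.6]
grip_width: 0.499
finger_force: 0.0
```

```bash
python3 -c "
from h import *
go([0.49,0.133,0.18],2.1)"
```

```text
pos [0.5669 0.2305 0.1552] rot [-179.84   -0.58    2.09] t 40.62 F [ 0.1 -0.3  0.6] w 0.499
  turn [-0.03 -0.1  -0.  ] shift [-0.2011  0.2365 -0.0621] rows turn>=0.1 shift>=3.2
```

Call:
servo_tool(
  targets=[
    [-0.05,0.059,-0.016,0,0,0,0],
    [-0.05,0.059,-0.016,0,0,0,0],
    [-0.05,0.059,-0.016,0,0,0,0],
    [-0.05,0.059,-0.016,0,0,0,0],
    [0,0,0,0,0,0,0],
    [0,0,0,0,0,0,0],
    [0,0,0,0,0,0,0],
  ],
)

```text
t: 41.2
position: [0.488, 0.1325, 0.1738]
ee_rot: [-180.0, -0.1, 2.1]
contact_force: [0.1, -0.0, 0.2]
grip_width: 0.506
finger_force: 0.0
```

```bash
python3 - <<'E'
from h import *
c,im=snap('wrist','e1'); print(get_state()['position'].round(4))
L=cv2.cvtColor(cv2.GaussianBlur(im,(3,3),0),cv2.COLOR_BGR2LAB).astype(int)
r=np.radians(2.1);Rz=np.array([[np.cos(r),np.sin(r)],[-np.sin(r),np.cos(r)]])
print('camXY',(Rz@c['o'][:2]).round(4),c['o'][2].round(3))
def prof(nm,fix,val,lo,hi,z=.03,d=.001):
    o=[]
    for s in np.arange(lo,hi,d):
        X,Y=(s,val) if fix=='Y' else (val,s)
        u,v=proj(c,[[*(Rz.T@[X,Y]),z]])[0].round().astype(int)
        if 0<=u<640 and 0<=v<400: o.append((round(float(s),3),int(L[v,u,1]-128),int(L[v,u,0])))
    f=lambda a:'T' if a[1]>9 else('B' if a[1]>=5 else 'f')
    out=[];
    for q in o:
        k=f(q)
        if not out or out[-1][0]!=k: out.append([k,q[0],q[0]])
        out[-1][2]=q[0]
    print(nm,[tuple(x) for x in out])
for n,Y in(('tee stem Y.20',.200),('tee bar Y.180',.180),('tee bar Y.238',.238),('ell Y0',.0),('ell Y.05',.05),('rect Y0',0.),('rect Y.055',.055),('cross Y.108',.108),('cross Y.09',.09)):
    lo,hi=(.535,.63) if n[0] in'te' else (.45,.54); prof(n,'Y',Y,lo,hi)
for n,X,lo,hi in(('tee bar X.55',.55,.16,.26),('tee stem X.60',.60,.16,.26),('ell arm X.55',.55,-.025,.075),('ell X.605',.605,-.025,.075),('rect X.475',.476,-.025,.075),('cross X.467',.467,.075,.16)): prof(n,'X',X,lo,hi)
E
```

```text
[0.488  0.1327 0.1736]
camXY [0.5692 0.114 ] 0.318
tee stem Y.20 [('T', 0.535, 0.541), ('B', 0.542, 0.613), ('T', 0.614, 0.619), ('f', 0.62, 0.629)]
tee bar Y.180 [('T', 0.535, 0.54), ('B', 0.541, 0.569), ('f', 0.57, 0.571), ('B', 0.572, 0.572), ('T', 0.573, 0.619), ('B', 0.62, 0.62), ('f', 0.621, 0.629)]
tee bar Y.238 [('T', 0.535, 0.541), ('B', 0.542, 0.581), ('T', 0.582, 0.583), ('B', 0.584, 0.588), ('T', 0.589, 0.618), ('B', 0.619, 0.619), ('f', 0.62, 0.629)]
ell Y0 [('T', 0.535, 0.54), ('B', 0.541, 0.614), ('T', 0.615, 0.619), ('B', 0.62, 0.62), ('f', 0.621, 0.629)]
ell Y.05 [('T', 0.535, 0.54), ('B', 0.541, 0.57), ('f', 0.571, 0.573), ('B', 0.574, 0.574), ('T', 0.575, 0.618), ('B', 0.619, 0.62), ('f', 0.621, 0.629)]
rect Y0 [('f', 0.45, 0.45), ('B', 0.451, 0.456), ('T', 0.457, 0.457), ('B', 0.458, 0.519), ('T', 0.52, 0.54)]
rect Y.055 [('f', 0.45, 0.45), ('B', 0.451, 0.452), ('T', 0.453, 0.455), ('B', 0.456, 0.457), ('T', 0.458, 0.458), ('B', 0.459, 0.461), ('T', 0.462, 0.465), ('B', 0.466, 0.518), ('T', 0.519, 0.54)]
cross Y.108 [('f', 0.45, 0.45), ('B', 0.451, 0.527), ('f', 0
[... 686 characters left out ...]
0.074)]
ell X.605 [('f', -0.025, -0.023), ('B', -0.022, -0.021), ('T', -0.02, -0.013), ('B', -0.012, 0.022), ('T', 0.023, 0.074)]
rect X.475 [('f', -0.025, -0.022), ('B', -0.021, -0.021), ('T', -0.02, -0.015), ('B', -0.014, 0.067), ('T', 0.068, 0.07), ('B', 0.071, 0.071), ('T', 0.072, 0.072), ('B', 0.073, 0.073), ('T', 0.074, 0.074)]
cross X.467 [('T', 0.075, 0.075), ('B', 0.076, 0.076), ('T', 0.077, 0.077), ('B', 0.078, 0.08), ('T', 0.081, 0.086), ('B', 0.087, 0.089), ('T', 0.09, 0.09), ('B', 0.091, 0.094), ('T', 0.095, 0.095), ('B', 0.096, 0.096), ('T', 0.097, 0.099), ('B', 0.1, 0.131), ('f', 0.132, 0.132), ('B', 0.133, 0.134), ('T', 0.135, 0.136), ('B', 0.137, 0.143), ('T', 0.144, 0.159)]
```

All four outlines lie within their rims. I'll check the heights by touch, pressing each grip top lightly with closed fingers (74 mm if home).

Call:
servo_tool(
  targets=[
    [0.0035,-0.006,0.05,0,0,0,1],
    [0,0,0.06,0,0,0,1],
    [0,0,0.06,0,0,0,1],
    [0,0,0.05,0,0,0,1],
    [0,0,0,0,0,0,1],
    [0,0,0,0,0,0,1],
    [0,0,0,0,0,0,1],
    [0,0,0,0,0,0,1],
  ],
)

```text
t: 41.92
position: [0.4896, 0.135, 0.0868]
ee_rot: [-180.0, -0.1, 2.1]
contact_force: [0.8, 0.2, 0.3]
grip_width: 0.0
finger_force: 0.0
```

Call:
servo_tool(
  targets=[
    [0,0,0.01,0,0,0,1],
    [0,0,0.01,0,0,0,1],
    [0,0,0,0,0,0,1],
    [0,0,0,0,0,0,1],
  ],
)

```text
t: 42.25
position: [0.4886, 0.1346, 0.0776]
ee_rot: [180.0, 0.0, 2.1]
contact_force: [-0.1, -0.8, -0.3]
grip_width: -0.005
finger_force: 0.0
```

Call:
servo_tool(
  targets=[
    [0,0,0.008,0,0,0,1],
    [0,0,0.004,0,0,0,1],
    [0,0,0,0,0,0,1],
    [0,0,0,0,0,0,1],
  ],
)

```text
t: 42.58
position: [0.4901, 0.1347, 0.074]
ee_rot: [-180.0, -0.2, 2.1]
contact_force: [0.6, -0.6, 12.1]
grip_width: 0.0
finger_force: 6.1
```

Call:
servo_tool(
  targets=[
    [0,0,-0.05,0,0,0,1],
    [0.012,0.076,0,0,0,0,1],
    [0.012,0.076,0,0,0,0,1],
    [-0.0075,0.076,0,0,0,0,1],
    [0,0,0,0,0,0,1],
    [0,0,0.045,0,0,0,1],
    [0,0,0.004,0,0,0,1],
    [0,0,0,0,0,0,1],
    [0,0,0,0,0,0,1],
  ],
)

```text
t: 43.33
position: [0.5, 0.0434, 0.0741]
ee_rot: [179.9, -0.2, 2.1]
contact_force: [1.8, -1.8, 6.2]
grip_width: 0.001
finger_force: 4.0
```

Call:
servo_tool(
  targets=[
    [0,0,-0.05,0,0,0,1],
    [0.087,0.0065,0,0,0,0,1],
    [0.087,0.0065,0,0,0,0,1],
    [0,0,0,0,0,0,1],
    [0,0,0.04,0,0,0,1],
    [0,0,0.007,0,0,0,1],
    [0,0,0.004,0,0,0,1],
    [0,0,0,0,0,0,1],
    [0,0,0,0,0,0,1],
  ],
)

```text
t: 44.08
position: [0.5693, 0.0414, 0.074]
ee_rot: [180.0, -0.2, 2.1]
contact_force: [2.3, 0.1, 10.5]
grip_width: 0.001
finger_force: 5.1
```

Call:
servo_tool(
  targets=[
    [0,0,-0.05,0,0,0,1],
    [0,-0.0946,0,0,0,0,1],
    [0,-0.0946,0,0,0,0,1],
    [0,-0.0946,0,0,0,0,1],
    [0,-0.0946,0,0,0,0,1],
    [-0.002,-0.0946,0,0,0,0,1],
    [0,0,0,0,0,0,1],
    [0,0,0.04,0,0,0,1],
    [0,0,0.009,0,0,0,1],
    [0,0,0,0,0,0,1],
  ],
)

```text
t: 44.92
position: [0.5614, 0.2311, 0.0741]
ee_rot: [-179.9, -0.1, 2.1]
contact_force: [1.7, 6.1, 7.6]
grip_width: -0.003
finger_force: 4.1
```

Call:
servo_tool(
  targets=[
    [0,0,0.002,0,0,0,1],
    [0,0,0,0,0,0,1],
  ],
)

```text
t: 45.08
position: [0.5615, 0.2311, 0.0741]
ee_rot: [-179.9, -0.2, 2.1]
contact_force: [-1.1, 6.4, 12.4]
grip_width: 0.002
finger_force: 6.3
```

All four grips touch at 74 mm, so they are home. Now push the drawer shut with closed fingers on the knob.

Call:
servo_tool(
  targets=[
    [0,0,-0.07,0,0,0,1],
    [0,0,-0.09,0,0,0,1],
    [0,0,-0.06,0,0,0,1],
    [0,0,0,0,0,0,1],
    [0,0,0,0,0,0,1],
  ],
)

```text
t: 45.5
position: [0.5607, 0.2299, 0.1613]
ee_rot: [-180.0, -0.1, 2.1]
contact_force: [-0.4, -0.7, -0.5]
grip_width: -0.002
finger_force: 0.0
```

```bash
python3 -c "
from h import *
go([0.3455,0.1302,0.16],2.1)"
```

```text
pos [0.5607 0.2299 0.1613] rot [-1.7998e+02 -7.0000e-02  2.0700e+00] t 45.5 F [-0.4 -0.7 -0.5] w -0.002
  turn [-0.   -0.01 -0.01] shift [-0.5468  0.2295  0.0032] rows turn>=0.0 shift>=5.9
```

Call:
servo_tool(
  targets=[
    [-0.0911,0.0383,0,0,0,0,1],
    [-0.0911,0.0383,0,0,0,0,1],
    [-0.0911,0.0383,0,0,0,0,1],
    [-0.0911,0.0383,0,0,0,0,1],
    [-0.0911,0.0383,0,0,0,0,1],
    [-0.0911,0.0383,0,0,0,0,1],
    [0,0,0,0,0,0,1],
    [0,0,0.09,0,0,0,1],
    [0,0,0.09,0,0,0,1],
    [0,0,0.09,0,0,0,1],
  ],
)

```text
t: 46.33
position: [0.3446, 0.13, 0.0509]
ee_rot: [-180.0, -0.0, 2.1]
contact_force: [1.5, 0.3, -0.0]
grip_width: 0.005
finger_force: 0.0
```

Call:
servo_tool(
  targets=[
    [0,0,0,0,0,0,1],
    [0.03,0,0,0,0,0,1],
    [0.015,0,0,0,0,0,1],
    [0.015,0,0,0,0,0,1],
    [0.02,0,0,0,0,0,1],
    [0.03,0,0,0,0,0,1],
    [0.03,0,0,0,0,0,1],
    [0.03,0,0,0,0,0,1],
    [0.03,0,0,0,0,0,1],
    [0.03,0,0,0,0,0,1],
  ],
)

```text
t: 47.17
position: [0.4376, 0.1337, 0.0532]
ee_rot: [-180.0, 0.1, 2.1]
contact_force: [-2.2, 1.6, -0.8]
grip_width: 0.003
finger_force: 1.6
```

Call:
servo_tool(
  targets=[
    [0.03,0,0,0,0,0,1],
    [0.03,0,0,0,0,0,1],
    [0.03,0,0,0,0,0,1],
    [0.03,0,0,0,0,0,1],
    [0.03,0,0,0,0,0,1],
    [0.03,0,0,0,0,0,1],
    [0.03,0,0,0,0,0,1],
    [0.03,0,0,0,0,0,1],
    [0.02,0,0,0,0,0,1],
    [0,0,0,0,0,0,1],
  ],
)

```text
t: 48.0
position: [0.543, 0.1375, 0.0533]
ee_rot: [-180.0, -0.1, 2.1]
contact_force: [-0.1, -0.7, -0.3]
grip_width: -0.002
finger_force: 0.0
```

Call:
servo_tool(
  targets=[
    [0.015,0,0,0,0,0,1],
    [0.01,0,0,0,0,0,1],
    [0.008,0,0,0,0,0,1],
    [0,0,0,0,0,0,1],
  ],
)

```text
t: 48.33
position: [0.5552, 0.138, 0.0527]
ee_rot: [-180.0, -0.1, 2.1]
contact_force: [-0.2, -0.3, 0.7]
grip_width: -0.003
finger_force: 0.0
```

Call:
servo_tool(
  targets=[
    [0.008,0,0,0,0,0,1],
    [0.008,0,0,0,0,0,1],
    [0.008,0,0,0,0,0,1],
    [0,0,0,0,0,0,1],
  ],
)

```text
t: 48.67
position: [0.5621, 0.1382, 0.0521]
ee_rot: [180.0, 0.4, 2.1]
contact_force: [-14.7, -2.1, 10.0]
grip_width: 0.002
finger_force: 7.3
```

Call:
servo_tool(
  targets=[
    [0.006,0,0,0,0,0,1],
    [0.006,0,0,0,0,0,1],
    [0,0,0,0,0,0,1],
  ],
)

```text
t: 48.92
position: [0.562, 0.1382, 0.052]
ee_rot: [179.9, 1.0, 2.1]
contact_force: [-42.3, -2.3, 32.1]
grip_width: 0.0
finger_force: 21.6
```

Call:
servo_tool(
  targets=[
    [-0.01,0,0,0,0,0,1],
    [-0.03,0,0,0,0,0,1],
    [-0.08,0,0,0,0,0,1],
    [-0.08,0,0,0,0,0,1],
    [-0.05,0,-0.06,0,0,0,1],
    [0,0,-0.09,0,0,0,1],
    [-0.05,0,-0.09,0,0,0,1],
    [-0.05,0,-0.08,0,0,0,1],
    [0,0,0,0,0,0,1],
    [0,0,0,0,0,0,1],
  ],
)

```text
t: 49.75
position: [0.4299, 0.1336, 0.1823]
ee_rot: [-180.0, -0.3, 2.1]
contact_force: [0.0, -0.9, -0.2]
grip_width: 0.004
finger_force: 0.0
```

```bash
python3 - <<'E'
from h import *
s=get_state(); print(s['position'],s['contact_force'])
r=np.radians(2.1);Rz=np.array([[np.cos(r),np.sin(r)],[-np.sin(r),np.cos(r)]])
c,im=snap('wrist','f1'); g=cv2.cvtColor(im,cv2.COLOR_BGR2GRAY).astype(int)
o=[]
for X in np.arange(.56,.66,.002):
    u,v=proj(c,[[*(Rz.T@[X,.06]),.084]])[0].round().astype(int)
    if 0<=u<640 and 0<=v<400:o.append((round(float(X),3),int(g[v,u])))
print(o)
c,im=snap('top','f2'); c0,i0=load('top2')
h=cv2.cvtColor(im,cv2.COLOR_BGR2GRAY).astype(int); print([(round(float((Rz@plane(c,(225,v),.09)[0][:2])[0]),3),int(h[v,225])) for v in range(145,185)])
E
```

```text
[0.4298615  0.13360863 0.18228789] [ 0.04495732 -0.93533602 -0.21127543]
[(0.56, 177), (0.562, 181), (0.564, 181), (0.566, 181), (0.568, 179), (0.57, 180), (0.572, 179), (0.574, 173), (0.576, 174)]
[(0.661, 134), (0.658, 140), (0.656, 140), (0.653, 142), (0.651, 144), (0.648, 148), (0.645, 147), (0.643, 146), (0.64, 140), (0.638, 132), (0.635, 130), (0.633, 136), (0.63, 140), (0.628, 150), (0.625, 78), (0.623, 45), (0.62, 44), (0.618, 45), (0.615, 46), (0.612, 44), (0.61, 47), (0.607, 80), (0.605, 78), (0.602, 155), (0.6, 165), (0.597, 161), (0.595, 159), (0.592, 163), (0.59, 166), (0.587, 164), (0.585, 166), (0.582, 167), (0.58, 169), (0.577, 166), (0.575, 162), (0.572, 160), (0.57, 164), (0.567, 169), (0.565, 167), (0.562, 166)]
```

```bash
python3 -c "
from plant import *
print(finish_job())"
```

```text
the job is handed in; nothing more can be done
None
```

I handed the job in with the cross, ell, oblong and tee blocks in their pockets (touch-checked home at 74 mm) and the drawer pushed to its stop; no verdict came back, I saw no round or square block on the table, I didn't re-check the jar, tape or pot at the end, and I viewed 16 pictures, over your limit of 14.

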